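# Turn over the ravioli mould with its board

## Task

The ravioli mould lies open side up under its loose wooden board. Turn the two over together onto the middle of the marble slab, so that the board lies flat on the slab and the upside-down mould lies flat on the board, the two still lined up. Keep the two face to face all the way, let them down gently without letting them topple or drop, and leave everything else where it stands.

Things in the scene. Friction and masses are not known exactly. Their poses are not given: they have to be found in the camera images.
- mould_centre (a point): centre of the ravioli mould: an aluminium block 150 mm long (its x axis), 58 mm wide (y) and 24 mm high (z), 0.2 to 0.4 kg, with flat upright sides and ends and three round pockets in its open face (+z). This point is half-way up, 12 mm from both faces. At the start it stands on the work surface, open face up (z axis up), its length roughly across the robot's view (near the y direction, either side of the robot's centre line)
- board_centre (a point): centre of the plain wooden board, 150 mm long (x), 58 mm wide (y) and 24 mm thick (z), 0.12 to 0.28 kg, lying loose on the mould's open face, ends and sides lined up with it to within about 3 mm. This point is half-way up, 12 mm from both faces; z axis up at the start. Mould and board make a stack 48 mm high, and either is stable standing on its end
- mould_face (a point): centre of the mould's open face (12 mm along +z from its centre); at the start it meets board_face
- board_face (a point): centre of the board's face that lies against the mould (12 mm along -z from its centre)
- slab_top (a point): centre of the upper face of the marble slab, 220 (x) x 200 mm (y) and 18 mm thick, fixed on the work surface; this point is 18 mm above the work surface, x and y along its edges
- wheel: bystander: pastry wheel with a black handle, 180 mm long along its x, 53 mm high; origin at its underside
- scraper: bystander: bench scraper, steel blade with a wooden grip, 100 x 130 x 16 mm; origin at its underside
- cup: bystander: steel cup, 68 mm wide, 62 mm high; origin at its underside
- jar: bystander: glass jar, 72 mm wide, 110 mm high; origin at its underside
Things that resemble listed ones, but are neither listed nor needed, are in the scene too. Of the things that look like the part that bears board_centre, the middle-sized one is meant.

How it is judged (in metres and radians):
On the way, in this order (a step that is already met when the one before it is completed fails the run):
1. the pair is turned up onto its edge or end, still face to face (angle between each of mould_centre, board_centre's own z axis and vertical above 1.2 rad and distance between mould_face and board_face below 0.025 m), for 0.05 s.
2. the pair is turned over, still face to face (angle between each of mould_centre, board_centre's own z axis and vertical above 2.8 rad and distance between mould_face and board_face below 0.025 m), for 0.05 s.
At the end, for the whole second after the job is handed in: the board lies flat (within about 5 degrees) and upside down on the slab, its centre within 45 mm of the slab's centre; the mould lies flat and upside down on it, their faces' centres within 10 mm and lined up within about 8 degrees; both at rest (angle between each of mould_centre, board_centre's own z axis and vertical above 3.05 rad and distance between mould_face and board_face below 0.01 m and angle between the x axis of mould_centre and the x axis of board_centre, either way round below 0.15 rad and horizontal distance between board_centre and slab_top below 0.045 m and height (world z) of board_centre between 0.026 and 0.034 m and linear speed of each of mould, board below 0.02 m/s); the robot touches nothing.
It fails at once if mould and board came apart (their faces' centres more than 25 mm from each other) (distance between mould_face and board_face above 0.025 m).
It fails at once if the pair was dropped or toppled (either turned faster than 6 rad/s or moved faster than 1 m/s) (angular speed of any of mould, board above 6 rad/s or linear speed of any of mould, board above 1 m/s).
It fails at once if a bystander was pushed more than 30 mm (distance of any of wheel, scraper, cup, jar from where it was at the start of the episode above 0.03 m).
It also fails if it takes over 54 s, if anything falls off the work surface, if the arm or the gripper's body presses on something with over 40 N, if the wrist force passes 120 N, or if a joint passes its speed limit or range.

## Robot

A 6-joint arm with a two-finger parallel gripper is mounted at the origin on the work surface. World frame = base frame: x ahead of the robot, y to its left, z up, the work surface at z = 0. Lengths are in m, angles in degrees, forces in N, time in s.
With the tool pointing down it reaches from about 0.3 to 0.75 m from the base axis. Payload 8.5 kg.
Tool frame: the origin (TCP) lies on the centre line of the jaws, within the pads' length; the fingertips stand 11 mm ahead of it and the grasp point (between the pads) lies 8 mm behind it; x points along the fingers, y is the direction in which the jaws open and shut, and the axes are right-handed (so a half turn about x gives the same grasp; the last joint's range is limited). The gripper opens to 88 mm and grips with 3 to 60 N. Pads are 18 mm wide; open, the fingers measure 123 mm over their backs; the gripper's body (75 mm by 187 mm) begins 45 mm behind the grasp point.
Start: joints at [-12.336, 21.807, 74.336, -0, 83.858, -12.336], TCP at [0.55, 0, 0.25] pointing down, gripper open.
Joint ranges: [-178.18, 178.18], [-50.72, 133.34], [12.68, 142.11], [-81.47, 261.47], [9.98, 163.14], [-165.26, 165.26]. Speed limits (degrees/s): [136.94, 136.94, 180, 180, 180, 180].

## Interface

Orientations are given as a 3x3 rotation matrix whose columns are the frame's x, y, z axes.
In Python, from plant import monitor, cams, job gives the robot as it stands. The module is installed in compiled form; this text tells all that it offers.
- The arm moves only by the tool step_arm, never from a script. Its arguments are lists of equal length, an entry for each row: "offset": the shift along the tool's x, y, z in mm, a list of three; "angular": the turn, a rotation vector about the tool's x, y, z in rad, a list of three; "grip": the opening in per cent of the stroke, from 0 (shut) to 100 (fully open). A call has 1 to 10 rows; each row is the pose to reach, as a shift and turn from the pose commanded when the call began, along the tool's axes at that moment; what a row does not reach only later rows make up. A row lasts 1/10 s, in which the tool goes at most 50 mm and 8.59 degrees, less where a joint would pass 70% of its speed; a pose out of reach is approached as far as the arm can. A call with a gripper value outside its range is refused whole. The fingers move at their own pace and stop on an object; the grip force is fixed at half the most. Time passes only in rows, so rows that repeat a pose let the fingers close. It gives the time, the measured TCP pose, the force and the opening at its end, in the units of the state.
- monitor.sense(): the state, without advancing time (a new reading comes with each control period).
- cams.camera(name): name is "scene" or "side" or "wrist"; returns a dict with "pixels" (420x560x3 uint8, red, green, blue), "depth" (420x560 float32, m along the optical axis (not along the pixel's ray), 0 where there is no reading), "K" (3x3 intrinsics, pixels), "R" (3x3) and "t" (3): a world point X has camera coordinates R X + t. Camera axes: x right, y down, z forward; pixel columns grow to the right and rows downward; lengths in m; the calibration is good to about 2 mm. A picture is of the moment at which its call begins.
- job.hand_in(): hands the job in, once; it reports no verdict.
The state is a dict: "t": time; "joints": joint angles; "joint_velocities": joint speeds; "joint_efforts": joint torques, N m; "ee_pos": TCP position; "tool_rot": TCP orientation; "wrist_force": force on the tool from outside, world axes, zero at the start; "ft_torque": the same for the moment, N m; "grip_width": opening from 0.0 (shut) to 1.0 (fully open).
Only numpy, scipy, OpenCV 4.12 (cv2) and the standard library are available. Lean on these libraries where they do the work, as an engineer would, in place of code of your own. Each camera call takes 0.05 s, during which the arm holds its last target.

## Working session

There is one attempt and no reset: what is moved stays moved. The work goes in short steps, Python scripts to look and compute and a tool call to move; the robot and the scene stay as the last step left them, time stands still between calls to the robot, and variables do not carry over. Pictures are saved under pics/ and viewed, and the job is handed in when it is done.

Besides the shell and the picture viewer there is one more tool, called after "Call:" as a command line: name --argument value ..., lists and objects as JSON in quotes. step_arm: Moves the arm, as the interface text tells. Its arguments: {"type":"object","properties":{"offset":{"type":"array","items":{"type":"array","items":{"type":"number"}}},"angular":{"type":"array","items":{"type":"array","items":{"type":"number"}}},"grip":{"type":"array","items":{"type":"number"}}},"required":["offset","angular","grip"]}

```bash
mkdir -p pics; python3 - <<'E'
from plant import monitor,cams
import cv2,numpy as np
s=monitor.sense();print({k:np.round(v,3).tolist() for k,v in s.items()})
for n in("scene","side","wrist"):
    c=cams.camera(n);np.savez(f"pics/{n}0.npz",**{k:c[k] for k in("pixels","depth","K","R","t")})
    cv2.imwrite(f"pics/{n}0.png",c["pixels"][:,:,::-1])
E
```

```text
{'t': 0.0, 'joints': [-12.335, 21.843, 74.385, -0.0, 83.856, -12.336], 'joint_velocities': [0.063, -0.008, -0.005, 0.021, -0.001, 0.008], 'joint_efforts': [-0.001, -43.794, -22.455, 0.071, 0.035, -0.0], 'ee_pos': [0.55, 0.0, 0.249], 'tool_rot': [[-0.001, 1.0, 0.0], [0.0, 0.0, -1.0], [-1.0, -0.001, -0.0]], 'wrist_force': [1.315, -0.357, -0.275], 'ft_torque': [-0.01, -0.018, 0.017], 'grip_width': 1.0}
```

View pics/scene0.png

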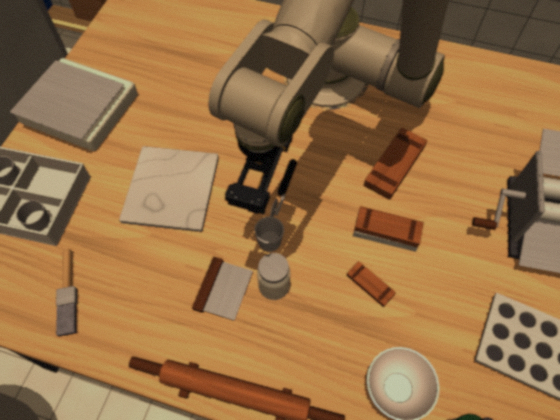

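View pics/side0.png

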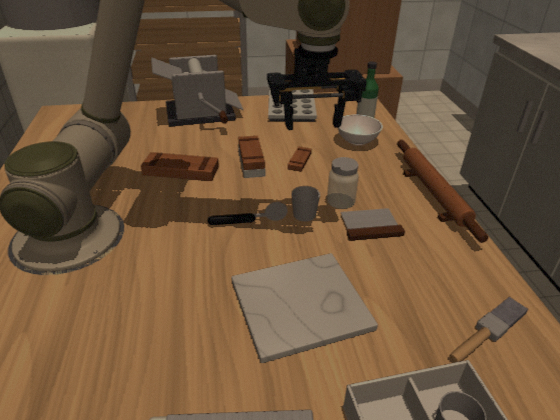

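View pics/wrist0.png

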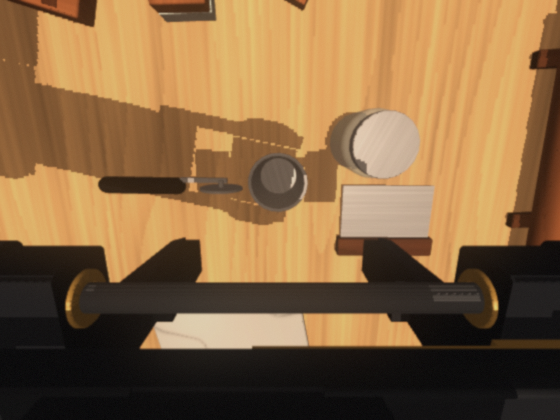

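The scene view shows the stack at about (388,227): a brown board with grey metal below. There are look-alike boards at (396,163), larger, and (371,283), smaller. The slab is at (172,188), and the wheel, cup and jar lie between slab and stack at columns 255-290. Next I'll measure them.

```bash
cat > h.py <<'E'
import numpy as np,cv2
def load(n): return dict(np.load(f"pics/{n}.npz"))
def grab(n,tag):
    from plant import cams
    c=cams.camera(n);np.savez(f"pics/{tag}.npz",**{k:c[k] for k in("pixels","depth","K","R","t")})
    cv2.imwrite(f"pics/{tag}.png",c["pixels"][:,:,::-1]);return c
def world(c):
    d=c["depth"];v,u=np.mgrid[:d.shape[0],:d.shape[1]]
    P=np.stack([u,v,np.ones_like(u)],-1)@np.linalg.inv(c["K"]).T*d[...,None]
    W=(P-c["t"])@c["R"];W[d==0]=np.nan;return W
def rect(P):
    r=cv2.minAreaRect((P[:,:2]*1000).astype(np.float32));return np.round(r[0],1),np.round(r[1],1),round(r[2],1)
E
python3 - <<'E'
from h import *
for n,B in (("scene0",{"stack":(340,440,195,260),"big":(350,440,125,200),"small":(340,405,255,310),"slab":(115,222,140,235),"scr":(185,255,250,325),"cup":(250,290,212,252),"jar":(255,295,250,300)}),("side0",{"stack":(230,275,130,180),"big":(135,225,145,185),"small":(285,318,143,172),"slab":(225,380,250,360),"wheel":(200,290,195,230),"cup":(288,322,185,222),"jar":(325,362,155,210)})):
    c=load(n);W=world(c);print(n,"cam",np.round(-c["R"].T@c["t"],3))
    for k,(a,b,e,f) in B.items():
        P=W[e:f,a:b].reshape(-1,3);P=P[np.isfinite(P[:,2])];P=P[P[:,2]>.008]
        zt=np.percentile(P[:,2],97);
        from collections import Counter
        h=np.histogram(P[:,2],bins=np.arange(0,.13,.01))[0]
        T=P[abs(P[:,2]-zt)<.006]
        print(k,len(P),"z97",round(zt,4),h,"all",rect(P),"top",rect(T),np.median(T[:,2]).round(4))
E
```

```text
scene0 cam [1.036 0.19  1.089]
stack 1993 z97 0.0517 [  23  141  137  144 1275  273    0    0    0    0    0    0] all (array([410. , 264.4]), array([128.9, 150.4]), 1.1) top (array([443.5, 264.9]), array([ 61.7, 148.8]), 0.9) 0.0485
big 2166 z97 0.0356 [  19   99  523 1525    0    0    0    0    0    0    0    0] all (array([238.4, 222.2]), array([129.4, 202.9]), 73.9) top (array([247.4, 247. ]), array([ 76. , 198.7]), 73.6) 0.0321
small 936 z97 0.0214 [ 24 817  95   0   0   0   0   0   0   0   0   0] all (array([574.9, 261.3]), array([107.4,  56.8]), 63.2) top (array([580.8, 258.4]), array([107. ,  42.9]), 63.5) 0.0178
slab 6299 z97 0.0221 [  47 5086 1166    0    0    0    0    0    0    0    0    0] all (array([ 485.9, -283.2]), array([224.4, 231.4]), 10.8) top (array([ 483.9, -268. ]), array([222.6, 200.6]), 10.8) 0.0186
scr 1862 z97 0.0185 [ 659 1188   15    0    0    0    0    0    0    0    0    0] all (array([690.8, -52.2]), array([ 98.7, 130.4]), 89.9) top (array([690.9, -52.2]), array([ 97.7, 130.5]), 89.7) 0.0156
cup 697 z97 0.2451 [ 19  87  95 109 102 128 133   0   0   0 
[... 999 characters left out ...]
  0    0    0] all (array([ 479.9, -269. ]), array([220.3, 203.5]), 10.6) top (array([ 479.9, -268.9]), array([220.2, 203.5]), 10.4) 0.0192
wheel 765 z97 0.0495 [ 27 276 307  73  62  20   0   0   0   0   0   0] all (array([404.1,  -3.5]), array([185.5,  24.7]), 3.3) top (array([470.1,  -4.7]), array([ 6.4, 41.7]), 87.5) 0.0479
cup 797 z97 0.0638 [ 11  72  98 139 161 180 136   0   0   0   0   0] all (array([542.6,   8.5]), array([66.9, 66.3]), 49.5) top (array([542.1,   7.6]), array([66.2, 65.8]), 76.8) 0.0621
jar 1336 z97 0.1124 [ 17  95  96 100 102  92 108 115 153  76 132 250] all (array([642.9,  48.5]), array([68.9, 69.1]), 36.1) top (array([643.4,  51.6]), array([63.9, 61.8]), 78.3) 0.111
```

```bash
python3 - <<'E'
from h import *
a=load("scene0")["pixels"][110:320,330:450][:,:,::-1];b=load("side0")["pixels"][120:190,130:330][:,:,::-1]
cv2.imwrite("pics/a.png",cv2.resize(a,None,fx=2.8,fy=2.8,interpolation=2));cv2.imwrite("pics/b.png",cv2.resize(b,None,fx=4,fy=4,interpolation=2))
E
```

```text
(no output)
```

View pics/a.png

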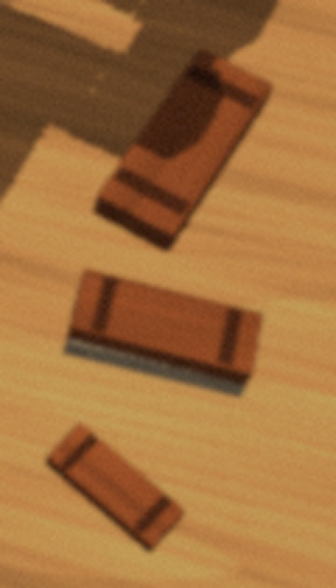

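View pics/b.png

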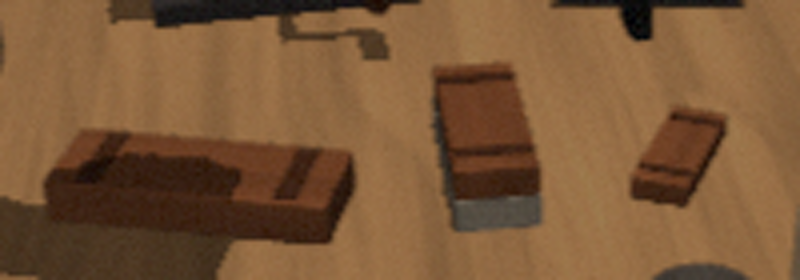

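```bash
python3 - <<'E'
from h import *
H=np.zeros((44,70))
for n in("scene0","side0"):
    P=world(load(n)).reshape(-1,3);P=P[np.isfinite(P).all(1)]
    m=(P[:,0]>0)&(P[:,0]<.88)&(abs(P[:,1])<.7)&(P[:,2]<.45)&(P[:,2]>-.02);P=P[m]
    i=(P[:,0]/.02).astype(int);j=((P[:,1]+.7)/.02).astype(int)
    np.maximum.at(H,(i,j),P[:,2])
im=np.clip(H/.25*255,0,255).astype(np.uint8)
im=cv2.resize(cv2.applyColorMap(im,cv2.COLORMAP_JET),None,fx=11,fy=11,interpolation=0)
for k in range(0,70,5): cv2.putText(im,f"{-.7+k*.02:.1f}",(k*11,10),0,.35,(255,255,255))
for k in range(0,44,5): cv2.putText(im,f"{k*.02:.1f}",(0,k*11+8),0,.35,(255,255,255))
cv2.imwrite("pics/hm.png",im)
print("rows x=0.1.. cols y=0.30..0.68 (cm)")
for i in range(8,40,2): print(round(i*.02,2),[int(round(100*H[i:i+2,j:j+2].max())) for j in range(8,70,2)])
E
```

```text
rows x=0.1.. cols y=0.30..0.68 (cm)
0.16 [0, 1, 1, 1, 1, 1, 1, 0, 0, 0, 0, 0, 0, 1, 1, 1, 1, 45, 42, 45, 4, 4, 1, 1, 1, 1, 18, 18, 18, 18, 18]
0.2 [6, 5, 1, 1, 1, 1, 1, 0, 0, 0, 0, 0, 0, 1, 1, 1, 1, 45, 45, 45, 4, 1, 1, 1, 1, 1, 17, 17, 16, 16, 17]
0.24 [7, 7, 1, 1, 1, 1, 1, 0, 1, 0, 0, 0, 0, 1, 1, 1, 1, 1, 4, 4, 4, 1, 1, 1, 1, 1, 17, 17, 15, 16, 17]
0.28 [8, 7, 1, 1, 1, 1, 1, 1, 1, 1, 0, 0, 1, 3, 1, 1, 1, 1, 4, 4, 4, 1, 1, 1, 1, 11, 18, 17, 17, 17, 17]
0.32 [7, 7, 1, 1, 1, 1, 1, 2, 2, 1, 1, 0, 1, 3, 1, 1, 1, 1, 4, 4, 3, 1, 1, 1, 1, 11, 17, 17, 16, 8, 17]
0.36 [8, 5, 1, 2, 2, 2, 2, 2, 2, 1, 1, 1, 1, 3, 1, 1, 1, 1, 1, 0, 1, 1, 1, 1, 7, 7, 17, 17, 8, 8, 17]
0.4 [8, 5, 1, 2, 2, 2, 2, 2, 2, 2, 0, 1, 1, 3, 1, 1, 1, 1, 5, 5, 5, 5, 5, 1, 1, 1, 1, 6, 6, 5, 5]
0.44 [7, 1, 1, 1, 2, 3, 2, 2, 2, 2, 0, 0, 35, 35, 35, 1, 1, 1, 5, 5, 5, 5, 5, 1, 1, 1, 1, 4, 4, 1, 0]
0.48 [6, 6, 1, 1, 2, 3, 3, 2, 2, 2, 1, 1, 45, 44, 40, 1, 1, 1, 1, 1, 0, 1, 1, 1, 0, 1, 1, 1, 1, 1, 0]
0.52 [5, 6, 1, 1, 2, 2, 2, 2, 2, 2, 1, 45, 45, 41, 40, 45, 1, 1, 2, 2, 2, 1, 1, 1, 1, 1, 3, 3, 3, 3, 3]
0.56 [1, 6, 1, 1, 2, 2, 2, 2, 2, 2, 1, 1, 45, 45, 45, 1, 1, 1, 2, 2, 2, 2, 1, 1, 1, 1, 3, 3, 3, 3, 2]
0.6 [6, 6, 1, 1, 2, 2, 2, 1, 1, 0, 2, 2, 35, 35, 35, 11, 1, 0, 1, 2, 2, 2, 1, 1, 1, 1, 3, 3, 3, 3, 3]
0.64 [5, 6, 1, 1, 1, 1, 1, 1, 1, 1, 2, 2, 35, 35, 35, 11, 1, 1, 1, 1, 1, 1, 1, 1, 1, 3, 3, 3, 3, 3, 3]
0.68 [6, 6, 2, 2, 1, 1, 1, 1, 1, 1, 2, 2, 1, 1, 9, 8, 1, 1, 1, 1, 1, 6, 6, 6, 1, 2, 3, 3, 3, 3, 3]
0.72 [1, 1, 2, 2, 1, 1, 1, 1, 1, 1, 2, 2, 1, 2, 1, 0, 1, 0, 1, 1, 6, 6, 5, 6, 6, 1, 1, 1, 0, 1, 1]
0.76 [1, 1, 1, 2, 3, 0, 0, 1, 1, 1, 1, 1, 1, 1, 1, 1, 1, 1, 1, 1, 6, 4, 1, 6, 6, 1, 1, 1, 1, 0, 0]
```

View pics/hm.png

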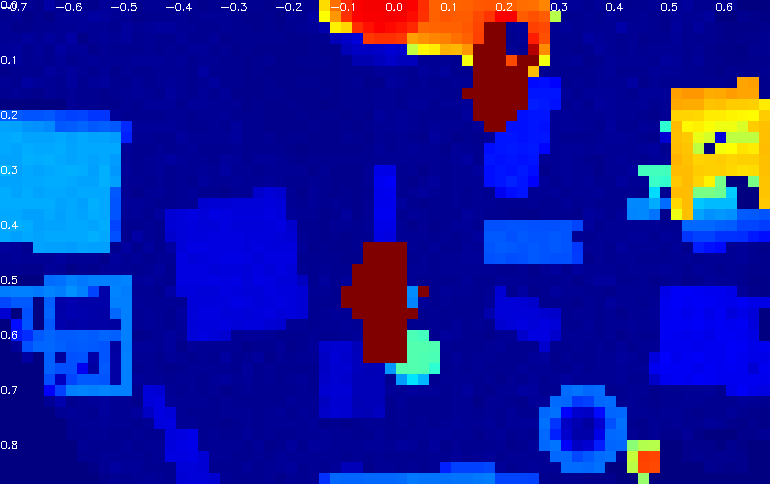

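Call:
step_arm --offset '[[10,-13,-28],[20,-27,-60],[35,-41,-92],[50,-55,-124],[65,-70,-156],[78,-86,-190],[90,-98,-218],[90,-109,-237],[90,-109,-237]]' --angular '[[0,0.04,0],[0,0.08,0],[0,0.13,0],[0,0.18,0],[0,0.23,0],[0,0.28,0],[0,0.314,0],[0,0.314,0],[0,0.314,0]]' --grip '[100,100,100,100,100,100,100,100,100]'

```text
t: 1.05
ee_pos: [0.4394, 0.2384, 0.1594]
tool_rot: [[-0.002, 1.0, 0.002], [0.309, 0.003, -0.951], [-0.951, -0.002, -0.309]]
wrist_force: [0.6, -1.1, 0.0]
grip_width: 1.001
```

```bash
python3 - <<'E'
from h import *
from plant import monitor
import json
s=monitor.sense();d={k:np.asarray(v).tolist() for k,v in s.items()};open("log.jsonl","a").write(json.dumps(d)+"\n")
print(np.round(d["joints"],2),np.round(d["ee_pos"],4),np.round(d["tool_rot"],3).tolist())
for n in("scene","side","wrist"): grab(n,n+"1")
W=world(load("wrist1"));
H=W[...,2]
m=(H>.035)&(H<.06)&(np.hypot(W[...,0]-.44,W[...,1]-.265)<.12)
P=W[m];print(len(P),rect(P),np.median(P[:,2]))
E
```

```text
[ 6.03 20.22 96.   20.1  63.45 -3.12] [0.4394 0.2384 0.1594] [[-0.002, 1.0, 0.002], [0.309, 0.003, -0.951], [-0.951, -0.002, -0.309]]
9438 (array([395.3, 273.2]), array([150.5, 135.3]), 1.1) 0.05000111782210376
```

View pics/wrist1.png

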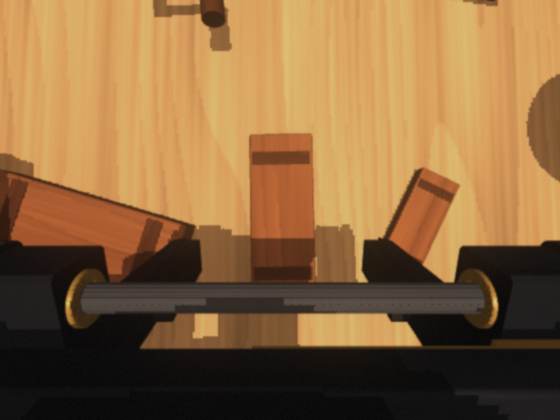

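View pics/side1.png

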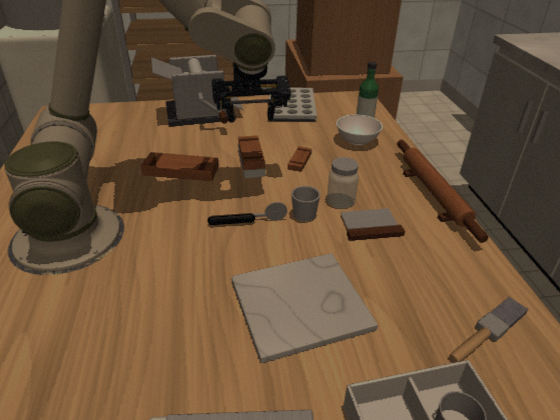

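The wrist view shows the stack between the open jaws, at columns 250-313 and rows 134-280. The big board is lower left and the small one lower right, both clear. Next I'll refine the pose from this view and fit arm kinematics to the two poses so far.

```bash
python3 - <<'E'
from h import *
W=world(load("wrist1"))
S=W[130:278,235:330];m=(S[...,2]>.042)&(S[...,2]<.058);P=S[m]
print(len(P),rect(P),np.median(P[:,2]))
L=[];Rr=[]
for v in range(0,146,3):
    q=S[v][m[v]]
    if len(q)>10:
        L.append(q[np.argmin(q[:,0])][:2]);Rr.append(q[np.argmax(q[:,0])][:2])
L=np.array(L);Rr=np.array(Rr)
a=np.polyfit(L[:,1],L[:,0],1);b=np.polyfit(Rr[:,1],Rr[:,0],1)
print(a,b,"xc at y=.265",(np.polyval(a,.265)+np.polyval(b,.265))/2,"w",np.polyval(b,.265)-np.polyval(a,.265),"ymax",np.percentile(P[:,1],[0.2,99.5]))
for n in ("scene1","side1"):
    W=world(load(n)); 
    m=(W[...,2]>.043)&(W[...,2]<.056)&(abs(W[...,0]-.441)<.045)&(abs(W[...,1]-.265)<.1)
    print(n,m.sum(),rect(W[m]))
E
```

```text
9162 (array([441.4, 275.8]), array([ 58.1, 131.7]), 1.1) 0.04999379958343056
[0.01299441 0.41016398] [-0.01980548  0.47533435] xc at y=.265 0.44184670129818104 w 0.05647840236958973 ymax [0.2107382 0.3401725]
scene1 1255 (array([442.5, 265.3]), array([ 59.9, 149.5]), 1.5)
side1 590 (array([438.6, 264.1]), array([ 57.8, 157.1]), 1.1)
```

Call:
step_arm --offset '[[25,2,16],[50,2,16],[75,2,16],[95,2,16],[110,2,16],[122,2,16],[132,2,16],[139,2,16],[143,2,16],[143,2,16]]' --angular '[[0,0,0],[0,0,0],[0,0,0],[0,0,0],[0,0,0],[0,0,0],[0,0,0],[0,0,0],[0,0,0],[0,0,0]]' --grip '[100,100,100,100,100,100,100,100,100,100]'

```text
t: 2.2
ee_pos: [0.443, 0.266, 0.0186]
tool_rot: [[-0.0, 1.0, -0.0], [0.309, 0.0, -0.951], [-0.951, -0.0, -0.309]]
wrist_force: [-0.1, 1.1, 1.6]
grip_width: 1.001
```

```bash
python3 - <<'E'
from h import *
from plant import monitor
import json
s=monitor.sense();d={k:np.asarray(v).tolist() for k,v in s.items()};open("log.jsonl","a").write(json.dumps(d)+"\n")
print(np.round(d["joints"],2),np.round(d["ee_pos"],4),np.round(d["wrist_force"],2))
for n in("scene","side","wrist"): grab(n,n+"2")
a=cv2.resize(cv2.imread("pics/scene2.png")[120:300,300:460],None,fx=2.4,fy=2.4,interpolation=2)
b=cv2.resize(cv2.imread("pics/side2.png")[60:200,160:330],None,fx=2.4,fy=2.4,interpolation=2)
h=max(a.shape[0],b.shape[0]);p=lambda q:np.pad(q,((0,h-q.shape[0]),(0,0),(0,0)))
cv2.imwrite("pics/ab2.png",np.hstack([p(a),p(b)]))
E
```

```text
[  9.36  34.5  102.45  26.45  43.17 -10.11] [0.443  0.266  0.0186] [-0.11  1.12  1.59]
```

View pics/ab2.png

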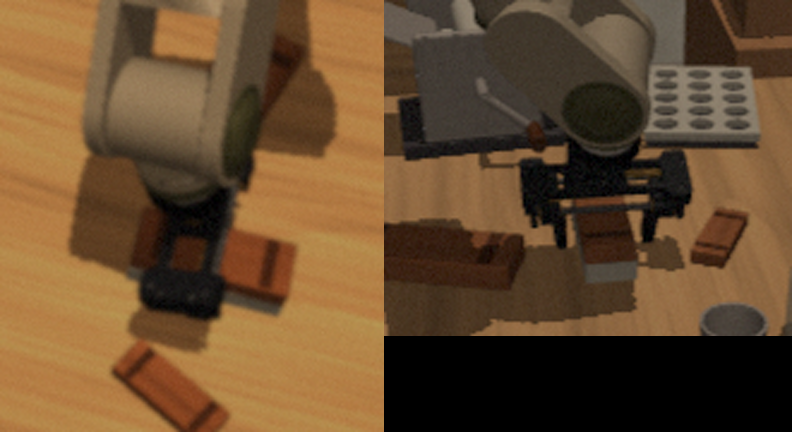

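View pics/wrist2.png

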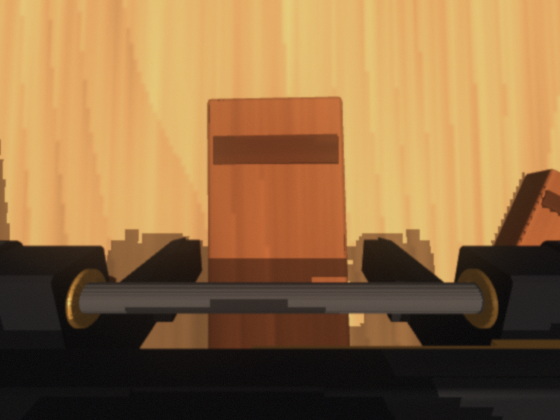

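The jaws straddle the stack. The board spans columns 208-346, centre 277, while the jaw centre is at about 281, so the tool is roughly 1.5 mm off in x. I'll shift and then close.

Call:
step_arm --offset '[[0,-1.5,0],[0,-1.5,0],[0,-1.5,0],[0,-1.5,0],[0,-1.5,0],[0,-1.5,0],[0,-1.5,0],[0,-1.5,0]]' --angular '[[0,0,0],[0,0,0],[0,0,0],[0,0,0],[0,0,0],[0,0,0],[0,0,0],[0,0,0]]' --grip '[80,72,69,67,65,60,40,40]'

```text
t: 3.15
ee_pos: [0.4414, 0.266, 0.0189]
tool_rot: [[-0.0, 1.0, 0.0], [0.309, 0.0, -0.951], [-0.951, -0.0, -0.309]]
wrist_force: [-0.9, -1.4, 3.0]
grip_width: 0.657
```

```bash
cat > snap.py <<'E'
import sys,json
from h import *
from plant import monitor
def snap(tag,cams=("scene","side","wrist")):
    s=monitor.sense();d={k:np.asarray(v).tolist() for k,v in s.items()};open("log.jsonl","a").write(json.dumps(d)+"\n")
    print(round(d["t"],2),np.round(d["joints"],2),np.round(d["ee_pos"],4),np.round(d["wrist_force"],2),np.round(d["ft_torque"],2),round(d["grip_width"],3));print(np.round(d["tool_rot"],3).tolist())
    for n in cams: grab(n,n+tag)
if __name__=="__main__": snap(sys.argv[1],sys.argv[2:])
E
python3 snap.py 3 wrist
cat log.jsonl | wc -l
python3 - <<'E'
import json,numpy as np
from scipy.optimize import least_squares
D=[json.loads(l) for l in open("log.jsonl")]
D.insert(0,dict(joints=[-12.336,21.807,74.336,0,83.858,-12.336],ee_pos=[.55,0,.25],tool_rot=[[0,1,0],[0,0,-1],[-1,0,0]]))
for d in D: print(np.round(d["joints"],2),np.round(d["ee_pos"],4))
from scipy.spatial.transform import Rotation as R
# forearm dir f, tool rot: Rz(j1)*Ry(j2+j3)*[Rz? roll j4 about forearm]*Ry(j5)*roll j6
def rot(q):
    q=np.radians(q)
    return R.from_euler('z',q[0])*R.from_euler('y',q[1]+q[2])*R.from_euler('z',s4*q[3])*R.from_euler('y',q[4])*R.from_euler('z',s6*q[5])
for s4 in(1,-1):
  for s6 in(1,-1):
    M=[ (rot(d["joints"]).as_matrix().T@np.array(d["tool_rot"])) for d in D]
    print(s4,s6,[np.round(m,2).tolist() for m in M[:3]])
E
```

```text
3.15 [  9.39  34.4  102.68  26.52  43.05 -10.18] [0.4414 0.266  0.0189] [-0.9  -1.38  3.04] [-0.09  0.27  0.23] 0.657
[[-0.0, 1.0, 0.0], [0.309, 0.0, -0.951], [-0.951, -0.0, -0.309]]
3
[-12.34  21.81  74.34   0.    83.86 -12.34] [0.55 0.   0.25]
[ 6.03 20.22 96.   20.1  63.45 -3.12] [0.4394 0.2384 0.1594]
[  9.36  34.5  102.45  26.45  43.17 -10.11] [0.443  0.266  0.0186]
[  9.39  34.4  102.68  26.52  43.05 -10.18] [0.4414 0.266  0.0189]
1 1 [[[-0.0, -1.0, 0.0], [-0.0, 0.0, -1.0], [1.0, -0.0, -0.0]], [[-0.0, -1.0, -0.0], [0.0, 0.0, -1.0], [1.0, -0.0, 0.0]], [[0.0, -1.0, -0.0], [0.0, 0.0, -1.0], [1.0, 0.0, 0.0]]]
1 -1 [[[-0.0, -0.91, -0.42], [0.0, 0.42, -0.91], [1.0, -0.0, -0.0]], [[-0.0, -0.99, -0.11], [0.0, 0.11, -0.99], [1.0, -0.0, 0.0]], [[0.0, -0.94, -0.35], [0.0, 0.35, -0.94], [1.0, 0.0, 0.0]]]
-1 1 [[[-0.0, -1.0, 0.0], [-0.0, 0.0, -1.0], [1.0, -0.0, -0.0]], [[-0.13, -0.95, 0.28], [0.57, -0.3, -0.76], [0.81, 0.06, 0.58]], [[-0.29, -0.78, 0.55], [0.5, -0.61, -0.61], [0.81, 0.1, 0.57]]]
-1 -1 [[[-0.0, -0.91, -0.42], [0.0, 0.42, -0.91], [1.0, -0.0, -0.0]], [[-0.06, -0.98, 0.19], [0.58, -0.19, -0.79], [0.81, 0.06, 0.58]], [[-0.1, -0.95, 0.31], [0.57, -0.31, -0.76], [0.81, 0.1, 0.57]]]
```

Grip width is 0.657 × 88 = 57.8 mm, which matches the 58 mm stack. Now I'll fit the positions and plan with IK.

```bash
cat > kin.py <<'E'
import json,numpy as np
from scipy.optimize import least_squares
from scipy.spatial.transform import Rotation as R
D=[json.loads(l) for l in open("log.jsonl")]
D.insert(0,dict(joints=[-12.336,21.807,74.336,0,83.858,-12.336],ee_pos=[.55,0,.25],tool_rot=[[0,1,0],[0,0,-1],[-1,0,0]]))
E=lambda a,x:R.from_euler(a,x)
C=np.array([[0,-1,0],[0,0,-1],[1,0,0]])
def fk(q,p):
    q=np.radians(q);b,dy,h,L2,a,L3,L6=p
    r1=E('z',q[0]);r2=r1*E('y',q[1]);r3=r1*E('y',q[1]+q[2]);r=r3*E('z',q[3])*E('y',q[4])*E('z',q[5])
    return r1.apply([b,dy,h])+r2.apply([0,0,L2])+r3.apply([a,0,L3])+r.apply([0,0,L6]),r.as_matrix()@C
p0=np.array([0,.1175,.3,.4,0,.4,.25])
f=lambda p:np.concatenate([(fk(d["joints"],p)[0]-d["ee_pos"])*1000 for d in D]+[(p-p0)*.1,[p[4]*3,p[0]*3]])
P=least_squares(f,p0).x
lo=np.array([-178.18,-50.72,12.68,-81.47,9.98,-165.26]);hi=np.array([178.18,133.34,142.11,261.47,163.14,165.26])
def ik(pos,Rt,q0):
    g=lambda q:np.concatenate([(fk(q,P)[0]-pos)*1000,(R.from_matrix(Rt.T@fk(q,P)[1]).as_rotvec())*300])
    s=least_squares(g,np.clip(q0,lo+.1,hi-.1),bounds=(lo,hi));return s.x,np.abs(s.fun).max()
def rotd(d,y):  # tool x dir d, tool y dir
    d=d/np.linalg.norm(d);y=y-d*(y@d);y/=np.linalg.norm(y);return np.stack([d,y,np.cross(d,y)],1)
if __name__=="__main__":
    print(np.round(P,4),np.round(f(P)[:3*len(D)],1))
    for yaw in range(-60,61,15):   # t direction rotated from world y
      c,s=np.cos(np.radians(yaw)),np.sin(np.radians(yaw));t=np.array([-s,c,0]);xw=np.array([c,s,0])
      for name,hd,pit in(("stand1",-1,-18),("stand2",1,-18),("end",1,-108)):
        a=np.radians(pit);d=hd*t*np.cos(a)+np.array([0,0,np.sin(a)])
        best=None
        for ys in(1,-1):
          for j4 in(-60,60,200,100):
            for z in(.1,.2) :
              G=np.array([.482,-.268,(.018+.075 if name!="end" else .042)+(z-.1)])
              q,e=ik(G+.008*d,rotd(d,ys*xw),[-29,20,90,j4,70,0])
              if z==.1 and (best is None or e<best[1]): best=(q,e,ys)
        print(yaw,name,np.round(best[0],0),round(best[1],1),best[2])
E
python3 kin.py
```

```text
[-3.000e-04  1.175e-01  1.302e-01  5.370e-01  1.028e-01  3.511e-01
  2.390e-01] [-0.   0.  -0.   0.   0.   0.1 -0.  -0.  -0.  -0.  -0.  -0. ]
-60 stand1 [-23.  55.  67. -53. 109.  45.] 0.0 1
-60 stand2 [-67.  44. 105.  75.  78. -59.] 0.0 1
-60 end [-35.  40.  84. -18.  65.  34.] 0.0 1
-45 stand1 [-20.  52.  76. -61.  97.  44.] 0.0 1
-45 stand2 [-65.  46.  96.  63.  88. 126.] 0.0 -1
-45 end [-34.  39.  87. -21.  60.  22.] 0.0 1
-30 stand1 [-19.  49.  85. -69.  85.  45.] 0.0 1
-30 stand2 [-62.  49.  86.  54.  98. -53.] 0.0 1
-30 end [-34.  38.  90. -22.  54.  10.] 0.0 1
-15 stand1 [-18.  46.  95. -81.  74.  49.] 0.0 1
-15 stand2 [-59.  52.  77.  46. 109. -54.] 0.0 1
-15 end [-34.  36.  93. -23.  47.  -4.] 0.0 1
0 stand1 [-20.  44. 105. 261.  64.  58.] 3.6 1
0 stand2 [-55.  55.  68.  38. 119. -57.] 0.0 1
0 end [-35.  35.  96. -23.  41. -19.] 0.0 1
15 stand1 [ -23.   42.  113.  241.   58. -112.] 0.0 -1
15 stand2 [-51.  57.  61.  29. 128. -63.] 0.0 1
15 end [-37.  34.  98. -20.  35. -37.] 0.0 1
30 stand1 [-30.  42. 121. 214.  58.  80.] 0.0 1
30 stand2 [-47.  59.  55.  18. 136. -73.] 0.0 1
30 end [-39.  33. 100. -13.  30. -58.] 0.0 1
45 stand1 [-39.  42. 127. 187.  61. -91.] 0.0 -1
45 stand2 [-42.  61.  51.   4. 140. -86.] 0.0 1
45 end [-41.  33. 102.  -3.  27.  96.] 0.0 -1
60 stand1 [-49.  42. 129. 160.  64. -87.] 0.0 -1
60 stand2 [-38.  61.  50. -12. 140.  78.] 0.0 -1
60 end [ -43.   33.  102.    9.   28. -110.] 0.0 1
```

```bash
cat > plan.py <<'E'
import numpy as np
from kin import *
def orient(yaw,hd,pit,ys=1):
    y=np.radians(yaw);t=np.array([-np.sin(y),np.cos(y),0]);xw=np.array([np.cos(y),np.sin(y),0]);a=np.radians(pit)
    return rotd(hd*t*np.cos(a)+np.array([0,0,np.sin(a)]),ys*xw)
# waypoint: (G,yaw,hd,pit)
def rows(cur,wps,q0,grip):
    """cur=(tcp,Rot) now; prints rows rel to start of call of 10"""
    p0,R0=cur;out=[];q=np.array(q0);vm=0
    i=0
    while i<len(wps):
        offs=[];angs=[]
        for w in wps[i:i+10]:
            Rw=orient(*w[1:]);p=np.array(w[0])+.008*Rw[:,0]
            offs.append(np.round(R0.T@(p-p0)*1000,0).astype(int).tolist());angs.append(np.round(R.from_matrix(R0.T@Rw).as_rotvec(),3).tolist())
            qn,e=ik(p,Rw,q);vm=max(vm,np.abs(qn-q).max()*10);q=qn
            if e>.5: print("IKERR",e,w)
        print('"offset":',offs,'\n"angular":',angs,'\n"grip":',[grip]*len(offs),"\nq",np.round(q,0),"vmax",round(vm));vm=0
        p0=p+0;R0=Rw;i+=10
    return p0,R0,q
def lerp(a,b,n,ease=True):
    s=np.linspace(0,1,n+1)[1:]; s=s*s*(3-2*s) if ease else s
    return [((1-u)*np.array(a[0])+u*np.array(b[0]),(1-u)*a[1]+u*b[1],a[2],(1-u)*a[3]+u*b[3]) for u in s]
def now():
    d=D[-1];return np.array(d["ee_pos"]),np.array(d["tool_rot"]),d["joints"]
E
python3 - <<'E'
from plan import *
p,Rm,q=now()
G0=p-.008*Rm[:,0];print(np.round(G0,4))
A=(G0,0,-1,-108);B=(G0+[0,0,.13],0,-1,-108);C=([.482,-.268,.25],-30,-1,-108);Dd=([.482,-.268,.20],-30,-1,-18)
rows((p,Rm),lerp(A,B,10)+lerp(B,C,20)+lerp(C,Dd,20),q,40)
E
```

```text
[0.4414 0.2635 0.0265]
"offset": [[-3, 0, -1], [-13, 0, -4], [-27, 0, -9], [-44, 0, -14], [-62, 0, -20], [-80, 0, -26], [-97, 0, -31], [-111, 0, -36], [-120, 0, -39], [-124, 0, -40]] 
"angular": [[0.0, 0.0, 0.0], [0.0, 0.0, 0.0], [0.0, 0.0, 0.0], [0.0, 0.0, 0.0], [0.0, 0.0, 0.0], [0.0, 0.0, 0.0], [0.0, 0.0, 0.0], [0.0, 0.0, 0.0], [0.0, 0.0, 0.0], [0.0, 0.0, 0.0]] 
"grip": [40, 40, 40, 40, 40, 40, 40, 40, 40, 40] 
q [ 9. 22. 95. 20. 61. -0.] vmax 28
"offset": [[-2, 0, 3], [-7, 1, 13], [-15, 3, 29], [-26, 4, 50], [-40, 7, 74], [-55, 9, 103], [-71, 12, 134], [-89, 15, 168], [-108, 18, 203], [-127, 21, 238]] 
"angular": [[0.004, 0.0, 0.001], [0.014, 0.0, 0.005], [0.03, 0.0, 0.01], [0.052, -0.0, 0.017], [0.078, 0.0, 0.025], [0.108, -0.0, 0.035], [0.14, -0.0, 0.046], [0.175, 0.0, 0.057], [0.212, 0.0, 0.069], [0.249, 0.0, 0.081]] 
"grip": [40, 40, 40, 40, 40, 40, 40, 40, 40, 40] 
q [-24.  16.  96.  19.  72. -16.] vmax 49
"offset": [[-18, 13, 34], [-36, 26, 67], [-53, 39, 98], [-69, 51, 128], [-84, 61, 155], [-97, 71, 178], [-107, 78, 197], [-115, 84, 212], [-120, 88, 221], [-122, 89, 225]] 
[... 519 characters left out ...]
5, 0.0], [0.0, -0.163, -0.0], [0.0, -0.245, -0.0], [0.0, -0.339, -0.0], [0.0, -0.443, -0.0], [0.0, -0.553, -0.0], [-0.0, -0.668, -0.0], [-0.0, -0.785, -0.0]] 
"grip": [40, 40, 40, 40, 40, 40, 40, 40, 40, 40] 
q [-30.  26.  78. -28.  78.   6.] vmax 70
"offset": [[3, 0, -1], [6, 0, -2], [9, 0, -2], [12, 0, -3], [14, 0, -4], [16, 0, -4], [18, 0, -5], [19, 0, -5], [20, 0, -6], [20, 0, -6]] 
"angular": [[-0.0, -0.117, -0.0], [0.0, -0.232, 0.0], [-0.0, -0.343, 0.0], [-0.0, -0.446, 0.0], [-0.0, -0.54, 0.0], [0.0, -0.622, 0.0], [0.0, -0.69, 0.0], [-0.0, -0.741, 0.0], [-0.0, -0.774, 0.0], [-0.0, -0.785, 0.0]] 
"grip": [40, 40, 40, 40, 40, 40, 40, 40, 40, 40] 
q [-19.  40.  82. -69.  90.  34.] vmax 69
```

Call:
step_arm --offset '[[-3,0,-1],[-13,0,-4],[-27,0,-9],[-44,0,-14],[-62,0,-20],[-80,0,-26],[-97,0,-31],[-111,0,-36],[-120,0,-39],[-124,0,-40]]' --angular '[[0,0,0],[0,0,0],[0,0,0],[0,0,0],[0,0,0],[0,0,0],[0,0,0],[0,0,0],[0,0,0],[0,0,0]]' --grip '[40,40,40,40,40,40,40,40,40,40]'

```text
t: 4.2
ee_pos: [0.4415, 0.2656, 0.1499]
tool_rot: [[0.001, 1.0, 0.0], [0.309, 0.0, -0.951], [-0.951, 0.001, -0.309]]
wrist_force: [0.4, 0.6, -5.9]
grip_width: 0.658
```

```bash
python3 snap.py 4 side wrist; python3 -c "
import cv2;cv2.imwrite('pics/s4.png',cv2.resize(cv2.imread('pics/side4.png')[40:220,130:370],None,fx=3,fy=3,interpolation=2))"
```

```text
4.2 [ 9.36 21.94 95.04 20.27 61.5  -0.16] [0.4415 0.2656 0.1499] [ 0.36  0.59 -5.94] [-0.38 -0.02 -0.01] 0.658
[[0.001, 1.0, 0.0], [0.309, 0.0, -0.951], [-0.951, 0.001, -0.309]]
```

View pics/s4.png

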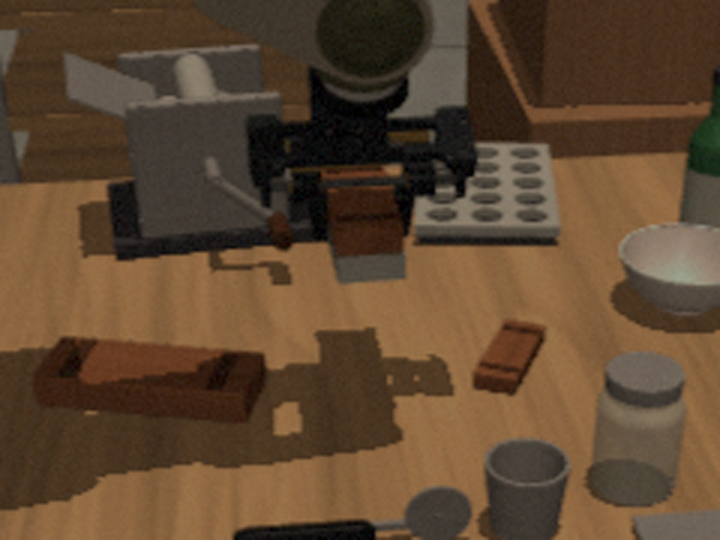

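The enlarged side view shows both parts lifted together, face to face and level at about (367,230), with 5.9 N on the wrist. Next I carry them to the slab.

Call:
step_arm --offset '[[-2,0,3],[-7,1,13],[-15,3,29],[-26,4,50],[-40,7,74],[-55,9,103],[-71,12,134],[-89,15,168],[-108,18,203],[-127,21,238]]' --angular '[[0.004,0,0.001],[0.014,0,0.005],[0.03,0,0.01],[0.052,0,0.017],[0.078,0,0.025],[0.108,0,0.035],[0.14,0,0.046],[0.175,0,0.057],[0.212,0,0.069],[0.249,0,0.081]]' --grip '[40,40,40,40,40,40,40,40,40,40]'

```text
t: 5.3
ee_pos: [0.462, -0.0021, 0.1964]
tool_rot: [[0.08, 0.965, -0.249], [0.298, -0.261, -0.918], [-0.951, -0.0, -0.309]]
wrist_force: [1.0, 0.4, -5.6]
grip_width: 0.655
```

Call:
step_arm --offset '[[-18,13,34],[-36,26,67],[-53,39,98],[-69,51,128],[-84,61,155],[-97,71,178],[-107,78,197],[-115,84,212],[-120,88,221],[-122,89,225]]' --angular '[[0.037,0,0.012],[0.074,0,0.024],[0.109,0,0.035],[0.141,0,0.046],[0.171,0,0.056],[0.197,0,0.064],[0.219,0,0.071],[0.235,0,0.076],[0.245,0,0.08],[0.249,0,0.081]]' --grip '[40,40,40,40,40,40,40,40,40,40]'

```text
t: 6.3
ee_pos: [0.4829, -0.2671, 0.2426]
tool_rot: [[0.155, 0.865, -0.477], [0.267, -0.501, -0.823], [-0.951, -0.0, -0.309]]
wrist_force: [1.1, 0.7, -5.6]
grip_width: 0.658
```

Call:
step_arm --offset '[[0,0,0],[1,0,1],[3,0,2],[5,0,3],[7,0,4],[10,0,6],[13,0,8],[16,0,10],[19,0,12],[21,0,13]]' --angular '[[0,-0.011,0],[0,-0.044,0],[0,-0.095,0],[0,-0.163,0],[0,-0.245,0],[0,-0.339,0],[0,-0.443,0],[0,-0.553,0],[0,-0.668,0],[0,-0.785,0]]' --grip '[40,40,40,40,40,40,40,40,40,40]'

```text
t: 7.3
ee_pos: [0.4807, -0.2699, 0.2193]
tool_rot: [[-0.227, 0.867, -0.444], [-0.398, -0.498, -0.77], [-0.889, 0.002, 0.458]]
wrist_force: [-0.5, 0.2, -6.1]
grip_width: 0.656
```

Call:
step_arm --offset '[[3,0,-1],[6,0,-2],[9,0,-2],[12,0,-3],[14,0,-4],[16,0,-4],[18,0,-5],[19,0,-5],[20,0,-6],[20,0,-6]]' --angular '[[0,-0.117,0],[0,-0.232,0],[0,-0.343,0],[0,-0.446,0],[0,-0.54,0],[0,-0.622,0],[0,-0.69,0],[0,-0.741,0],[0,-0.774,0],[0,-0.785,0]]' --grip '[40,40,40,40,40,40,40,40,40,40]'

```text
t: 8.3
ee_pos: [0.4788, -0.2736, 0.1978]
tool_rot: [[-0.474, 0.867, -0.154], [-0.824, -0.499, -0.269], [-0.31, -0.0, 0.951]]
wrist_force: [0.2, 0.2, -5.2]
grip_width: 0.653
```

```bash
python3 snap.py 5 scene side wrist
```

```text
8.3 [-18.71  39.52  82.32 -68.85  89.63  33.53] [ 0.4788 -0.2736  0.1978] [ 0.21  0.16 -5.23] [ 1.15 -0.65  0.04] 0.653
[[-0.474, 0.867, -0.154], [-0.824, -0.499, -0.269], [-0.31, -0.0, 0.951]]
```

View pics/side5.png

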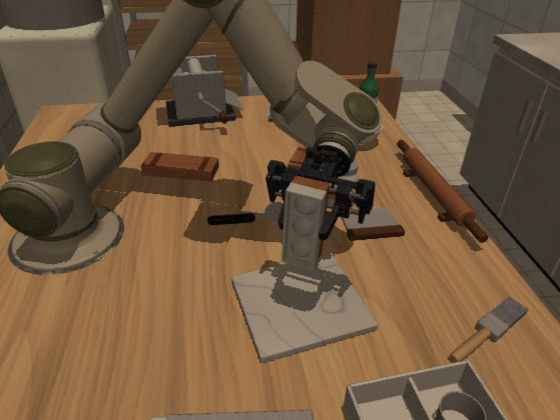

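View pics/scene5.png

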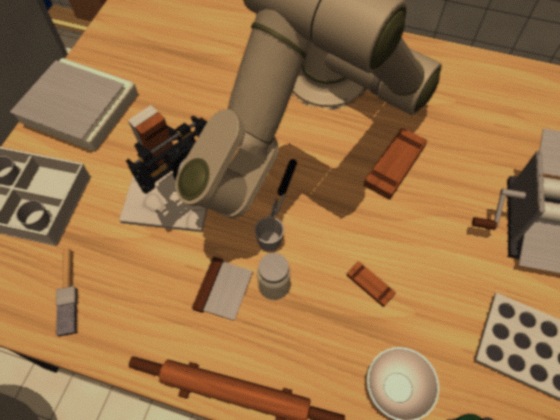

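View pics/wrist5.png

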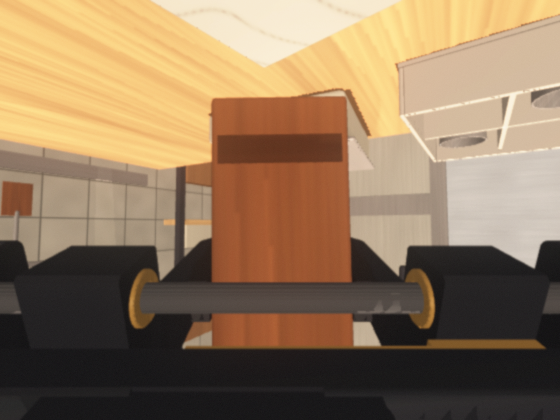

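```bash
python3 - <<'E'
from h import *
c=load("wrist5");W=world(c)
for u,v in((280,110),(280,200),(280,98),(280,94),(360,120),(365,150),(340,95),(205,200),(355,200)): print(u,v,np.round(c["depth"][v,u],3),np.round(W[v,u],3))
a=cv2.resize(c["pixels"][70:260,180:400,::-1],None,fx=3,fy=3,interpolation=2);cv2.imwrite("pics/w5.png",a)
b=cv2.resize(load("side5")["pixels"][140:300,250:390,::-1],None,fx=3.5,fy=3.5,interpolation=2);cv2.imwrite("pics/s5.png",b)
E
```

```text
280 110 0.122 [ 0.493 -0.248  0.132]
280 200 0.119 [ 0.493 -0.247  0.17 ]
280 98 0.123 [ 0.493 -0.248  0.127]
280 94 0.397 [ 0.358 -0.479  0.002]
360 120 0.493 [ 0.428 -0.631  0.003]
365 150 0.532 [ 0.424 -0.677  0.044]
340 95 0.376 [ 0.436 -0.501  0.012]
205 200 1.604 [-0.612 -1.319  0.045]
355 200 0.917 [ 0.299 -1.053  0.103]
```

View pics/w5.png

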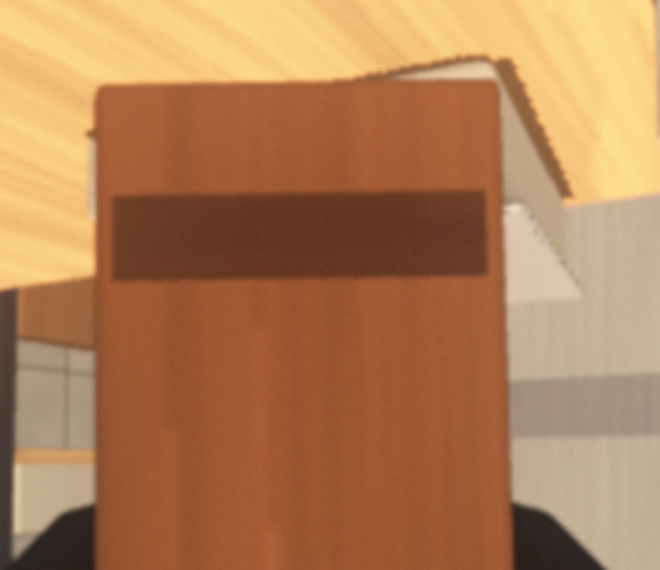

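View pics/s5.png

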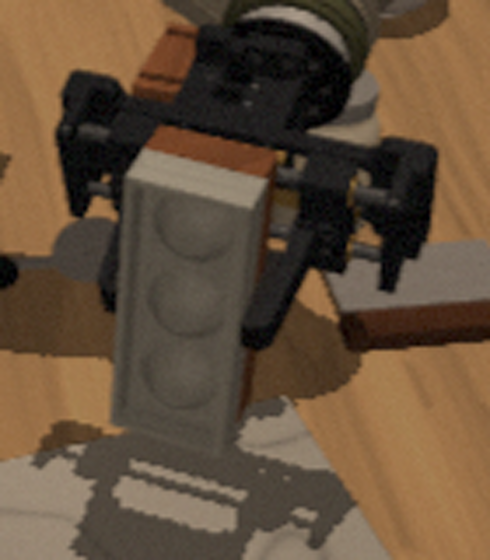

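The crops show the pair standing aligned, with the mould facing the side camera and the board behind it. The grey piece in the wrist view is a background box at depth 0.5 m. The pair's lower end is at z of about 0.127, so I'll lower it.

Call:
step_arm --offset '[[2,0,-5],[5,0,-15],[10,0,-30],[15,0,-46],[20,0,-62],[24,0,-75],[28,0,-86],[30,0,-92],[31,0,-95],[31,0,-95]]' --angular '[[0,0,0],[0,0,0],[0,0,0],[0,0,0],[0,0,0],[0,0,0],[0,0,0],[0,0,0],[0,0,0],[0,0,0]]' --grip '[40,40,40,40,40,40,40,40,40,40]'

```text
t: 9.45
ee_pos: [0.4786, -0.2745, 0.0984]
tool_rot: [[-0.475, 0.866, -0.155], [-0.823, -0.5, -0.268], [-0.31, 0.0, 0.951]]
wrist_force: [-0.2, 0.3, -5.0]
grip_width: 0.655
```

Call:
step_arm --offset '[[0.6,0,-1.9],[1.2,0,-3.8],[1.5,0,-4.8],[1.5,0,-4.8]]' --angular '[[0,0,0],[0,0,0],[0,0,0],[0,0,0]]' --grip '[40,40,40,40]'

```text
t: 9.85
ee_pos: [0.4786, -0.2744, 0.0936]
tool_rot: [[-0.475, 0.866, -0.155], [-0.824, -0.5, -0.268], [-0.309, 0.001, 0.951]]
wrist_force: [0.3, -0.1, -4.5]
grip_width: 0.655
```

```bash
python3 snap.py 6 wrist side; python3 - <<'E'
from h import *
W=world(load("wrist6"))
print([np.round(W[v,280],4).tolist() for v in(102,120,160,200,240)])
E
```

```text
9.85 [-18.8   48.69  85.07 -69.37  85.38  44.73] [ 0.4786 -0.2744  0.0936] [ 0.33 -0.14 -4.55] [ 0.93 -0.48 -0.03] 0.655
[[-0.475, 0.866, -0.155], [-0.824, -0.5, -0.268], [-0.309, 0.001, 0.951]]
[[0.4925, -0.2484, 0.0239], [0.4928, -0.2479, 0.0318], [0.4927, -0.248, 0.0488], [0.4923, -0.2487, 0.0654], [0.4928, -0.2477, 0.0819]]
```

Not quite in contact yet, with the lower end at z of about 0.022. I'll keep going in 1 mm rows.

Call:
step_arm --offset '[[0.3,0,-1],[0.6,0,-1.9],[0.9,0,-2.8],[0.9,0,-2.8]]' --angular '[[0,0,0],[0,0,0],[0,0,0],[0,0,0]]' --grip '[40,40,40,40]'

```text
t: 10.35
ee_pos: [0.4784, -0.2744, 0.0933]
tool_rot: [[-0.477, 0.865, -0.155], [-0.825, -0.501, -0.262], [-0.305, 0.003, 0.952]]
wrist_force: [-3.4, 4.0, 12.9]
grip_width: 0.66
```

Call:
step_arm --offset '[[0.3,0,-1],[0.3,0,-1]]' --angular '[[0,0,0],[0,0,0]]' --grip '[40,40]'

```text
t: 10.55
ee_pos: [0.4781, -0.2743, 0.093]
tool_rot: [[-0.477, 0.865, -0.155], [-0.825, -0.502, -0.261], [-0.303, 0.003, 0.953]]
wrist_force: [-5.9, 6.5, 18.1]
grip_width: 0.655
```

In contact, with an upward force. I'll ease the preload before letting go.

Call:
step_arm --offset '[[-0.5,0,1.4],[-0.9,0,2.9],[-0.9,0,2.9]]' --angular '[[0,0,0],[0,0,0],[0,0,0]]' --grip '[40,40,40]'

```text
t: 10.85
ee_pos: [0.4783, -0.2743, 0.0932]
tool_rot: [[-0.476, 0.866, -0.155], [-0.824, -0.501, -0.267], [-0.308, 0.001, 0.951]]
wrist_force: [-3.1, 3.4, 5.5]
grip_width: 0.654
```

```bash
python3 snap.py 7 wrist side scene; python3 - <<'E'
from h import *
W=world(load("wrist7"))
print([np.round(W[v,280],4).tolist() for v in(102,120,160,200,240)])
P=world(load("side7"))[150:330,230:380].reshape(-1,3)
b=cv2.resize(load("side7")["pixels"][140:340,230:390,::-1],None,fx=3,fy=3,interpolation=2);cv2.imwrite("pics/s7.png",b)
E
```

```text
10.85 [-18.8   48.75  85.09 -69.4   85.41  44.82] [ 0.4783 -0.2743  0.0932] [-3.12  3.35  5.45] [-0.01  0.3  -0.65] 0.654
[[-0.476, 0.866, -0.155], [-0.824, -0.501, -0.267], [-0.308, 0.001, 0.951]]
[[0.4924, -0.2482, 0.0235], [0.4926, -0.2478, 0.0314], [0.4928, -0.2474, 0.0485], [0.4926, -0.2476, 0.0651], [0.4928, -0.2474, 0.0815]]
```

View pics/s7.png

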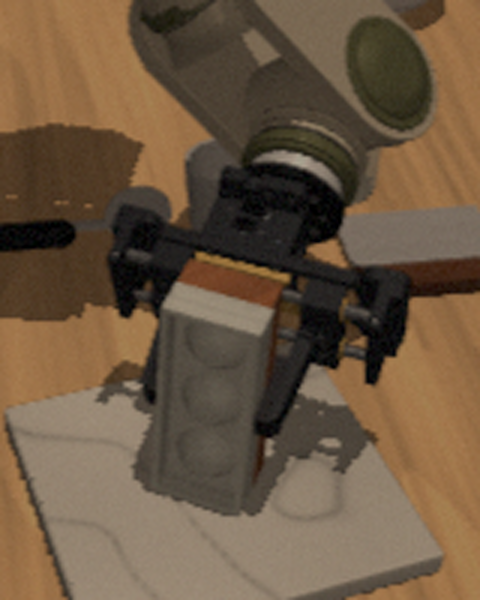

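Call:
step_arm --offset '[[-0.2,0,0.6],[-0.2,0,0.6],[-0.2,0,0.6],[-0.2,0,0.6],[-0.2,0,0.6],[-0.2,0,0.6],[-0.2,0,0.6]]' --angular '[[0,0,0],[0,0,0],[0,0,0],[0,0,0],[0,0,0],[0,0,0],[0,0,0]]' --grip '[64,66,68,72,80,90,100]'

```text
t: 11.7
ee_pos: [0.4787, -0.2744, 0.093]
tool_rot: [[-0.475, 0.866, -0.155], [-0.824, -0.5, -0.268], [-0.31, 0.0, 0.951]]
wrist_force: [0.4, -1.2, -0.2]
grip_width: 0.957
```

```bash
python3 snap.py 8 wrist side; python3 - <<'E'
from h import *
W=world(load("wrist8"))
print([np.round(W[v,280],4).tolist() for v in(102,120,160,200,240)])
b=cv2.resize(load("side8")["pixels"][140:340,230:390,::-1],None,fx=2.4,fy=2.4,interpolation=2)
a=load("wrist8")["pixels"][:,:,::-1][:,130:430]
h=480;a=np.pad(a,((0,h-420),(0,0),(0,0)));cv2.imwrite("pics/s8.png",np.hstack([b,a]))
E
```

```text
11.7 [-18.8   48.74  85.06 -69.37  85.33  44.76] [ 0.4787 -0.2744  0.093 ] [ 0.43 -1.15 -0.16] [ 0.43 -0.17  0.03] 0.957
[[-0.475, 0.866, -0.155], [-0.824, -0.5, -0.268], [-0.31, 0.0, 0.951]]
[[0.493, -0.2477, 0.0236], [0.4924, -0.2488, 0.0308], [0.4924, -0.2488, 0.048], [0.4928, -0.248, 0.0649], [0.4929, -0.2479, 0.0813]]
```

View pics/s8.png

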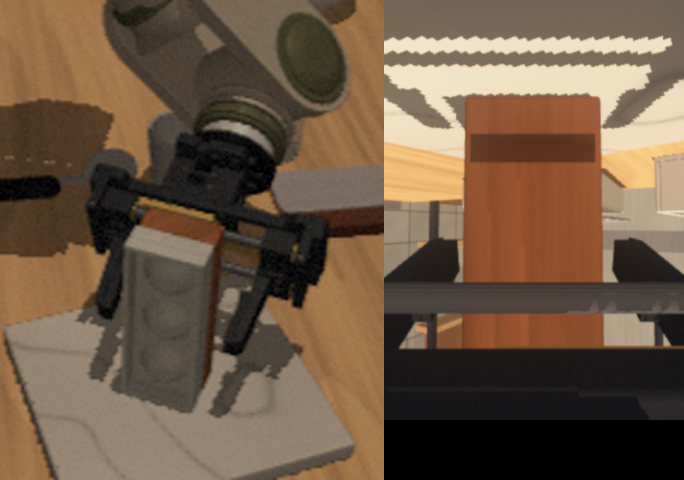

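Free-standing and stable. Now I back off and swing round to the mould side.

```bash
cat > p2.py <<'E'
from plan import *
p,Rm,q=now()
S=p-.008*Rm[:,0];t=np.array([.5,.866,0]);z=np.array([0,0,1.])
d=lambda hd,pit:orient(-30,hd,pit)[:,0]
T=S-.0025*t
W0=(S,-30,-1,-18);W1=(S-.13*d(-1,-18),-30,-1,-18);W1b=(W1[0]+.17*z,-30,-1,-54);W2=(S*[1,1,0]+.36*z,-30,-1,-90);W2b=(W2[0],-30,1,-90)
W4=(T-.13*d(1,-18),-30,1,-18);W3=(W4[0]+.17*z,-30,1,-54);W5=(T,-30,1,-18)
if __name__=="__main__":
    print(np.round(S,4))
    rows((p,Rm),lerp(W0,W1,10)+lerp(W1,W1b,10)+lerp(W1b,W2,10)+lerp(W2b,W3,10)+lerp(W3,W4,10),q,100)
E
python3 p2.py
```

```text
[ 0.4825 -0.2679  0.0955]
"offset": [[-4, 0, 0], [-14, 0, 0], [-28, 0, 0], [-46, 0, 0], [-65, 0, 0], [-84, 0, 0], [-102, 0, 0], [-116, 0, 0], [-126, 0, 0], [-130, 0, 0]] 
"angular": [[-0.0, -0.001, -0.0], [-0.0, -0.001, -0.0], [-0.0, -0.001, -0.0], [-0.0, -0.001, -0.0], [-0.0, -0.001, -0.0], [-0.0, -0.001, -0.0], [-0.0, -0.001, -0.0], [-0.0, -0.001, -0.0], [-0.0, -0.001, -0.0], [-0.0, -0.001, -0.0]] 
"grip": [100, 100, 100, 100, 100, 100, 100, 100, 100, 100] 
q [ -8.  49.  74. -63.  98.  38.] vmax 19
"offset": [[-1, 0, 4], [-5, 0, 16], [-11, 0, 34], [-19, 0, 55], [-27, 0, 78], [-35, 0, 102], [-42, 0, 123], [-48, 0, 141], [-53, 0, 153], [-54, 0, 157]] 
"angular": [[0.0, 0.018, 0.0], [0.0, 0.065, 0.0], [0.0, 0.136, 0.0], [0.0, 0.221, 0.0], [-0.0, 0.314, 0.0], [-0.0, 0.407, 0.0], [0.0, 0.493, 0.0], [0.0, 0.563, 0.0], [0.0, 0.611, 0.0], [0.0, 0.628, 0.0]] 
"grip": [100, 100, 100, 100, 100, 100, 100, 100, 100, 100] 
q [-15.  28.  63. -35.  98.  13.] vmax 42
"offset": [[1, 0, 4], [3, 0, 13], [6, 0, 27], [10, 0, 45], [14, 0, 64], [18, 0, 82], [22, 0, 100], [25, 0, 114], [26, 0, 124], [27, 0
[... 548 characters left out ...]
0.221, -0.0], [-0.0, 0.314, -0.0], [-0.0, 0.407, -0.0], [-0.0, 0.493, -0.0], [-0.0, 0.563, -0.0], [0.0, 0.611, -0.0], [-0.0, 0.628, -0.0]] 
"grip": [100, 100, 100, 100, 100, 100, 100, 100, 100, 100] 
q [-66.  28.  64.  30. 109. -31.] vmax 46
"offset": [[4, 0, 3], [14, 0, 10], [30, 0, 21], [48, 0, 33], [68, 0, 47], [88, 0, 62], [107, 0, 75], [122, 0, 85], [132, 0, 93], [136, 0, 95]] 
"angular": [[-0.0, 0.018, 0.0], [-0.0, 0.065, 0.0], [-0.0, 0.136, 0.0], [-0.0, 0.221, 0.0], [-0.0, 0.314, 0.0], [-0.0, 0.407, 0.0], [-0.0, 0.493, 0.0], [-0.0, 0.563, 0.0], [-0.0, 0.611, 0.0], [-0.0, 0.628, 0.0]] 
"grip": [100, 100, 100, 100, 100, 100, 100, 100, 100, 100] 
q [-72.  48.  75.  49. 111. -48.] vmax 33
```

```bash
sed -i 's/W1=(S-.13/W1=(S-.09/;s/W4=(T-.13/W4=(T-.11/' p2.py; python3 p2.py
```

```text
[ 0.4825 -0.2679  0.0955]
"offset": [[-3, 0, 0], [-9, 0, 0], [-19, 0, 0], [-32, 0, 0], [-45, 0, 0], [-58, 0, 0], [-71, 0, 0], [-81, 0, 0], [-87, 0, 0], [-90, 0, 0]] 
"angular": [[-0.0, -0.001, -0.0], [-0.0, -0.001, -0.0], [-0.0, -0.001, -0.0], [-0.0, -0.001, -0.0], [-0.0, -0.001, -0.0], [-0.0, -0.001, -0.0], [-0.0, -0.001, -0.0], [-0.0, -0.001, -0.0], [-0.0, -0.001, -0.0], [-0.0, -0.001, -0.0]] 
"grip": [100, 100, 100, 100, 100, 100, 100, 100, 100, 100] 
q [-11.  49.  78. -64.  94.  40.] vmax 13
"offset": [[-1, 0, 4], [-5, 0, 16], [-11, 0, 34], [-19, 0, 55], [-27, 0, 78], [-35, 0, 102], [-42, 0, 123], [-48, 0, 141], [-53, 0, 153], [-54, 0, 157]] 
"angular": [[0.0, 0.018, 0.0], [0.0, 0.065, 0.0], [0.0, 0.136, 0.0], [0.0, 0.221, 0.0], [-0.0, 0.314, 0.0], [-0.0, 0.407, 0.0], [0.0, 0.493, 0.0], [0.0, 0.563, 0.0], [0.0, 0.611, 0.0], [0.0, 0.628, 0.0]] 
"grip": [100, 100, 100, 100, 100, 100, 100, 100, 100, 100] 
q [-19.  27.  67. -35.  93.  12.] vmax 45
"offset": [[0, 0, 3], [0, 0, 11], [-1, 0, 22], [-1, 0, 36], [-2, 0, 52], [-3, 0, 67], [-4, 0, 81], [-4, 0, 93], [-5, 0, 101], [-5, 0, 104]
[... 541 characters left out ...]
0.221, -0.0], [-0.0, 0.314, -0.0], [-0.0, 0.407, -0.0], [-0.0, 0.493, -0.0], [-0.0, 0.563, -0.0], [0.0, 0.611, -0.0], [-0.0, 0.628, -0.0]] 
"grip": [100, 100, 100, 100, 100, 100, 100, 100, 100, 100] 
q [-64.  27.  66.  30. 107. -31.] vmax 47
"offset": [[4, 0, 3], [14, 0, 10], [30, 0, 21], [48, 0, 33], [68, 0, 47], [88, 0, 62], [107, 0, 75], [122, 0, 85], [132, 0, 93], [136, 0, 95]] 
"angular": [[-0.0, 0.018, 0.0], [-0.0, 0.065, 0.0], [-0.0, 0.136, 0.0], [-0.0, 0.221, 0.0], [-0.0, 0.314, 0.0], [-0.0, 0.407, 0.0], [-0.0, 0.493, 0.0], [-0.0, 0.563, 0.0], [-0.0, 0.611, 0.0], [-0.0, 0.628, 0.0]] 
"grip": [100, 100, 100, 100, 100, 100, 100, 100, 100, 100] 
q [-71.  48.  77.  50. 109. -49.] vmax 33
```

Call:
step_arm --offset '[[-3,0,0],[-9,0,0],[-19,0,0],[-32,0,0],[-45,0,0],[-58,0,0],[-71,0,0],[-81,0,0],[-87,0,0],[-90,0,0]]' --angular '[[0,0,0],[0,0,0],[0,0,0],[0,0,0],[0,0,0],[0,0,0],[0,0,0],[0,0,0],[0,0,0],[0,0,0]]' --grip '[100,100,100,100,100,100,100,100,100,100]'

```text
t: 12.8
ee_pos: [0.5216, -0.1998, 0.1211]
tool_rot: [[-0.475, 0.866, -0.155], [-0.824, -0.5, -0.268], [-0.31, 0.0, 0.951]]
wrist_force: [-0.1, 0.1, 0.5]
grip_width: 1.0
```

Call:
step_arm --offset '[[-1,0,4],[-5,0,16],[-11,0,34],[-19,0,55],[-27,0,78],[-35,0,102],[-42,0,123],[-48,0,141],[-53,0,153],[-54,0,157]]' --angular '[[0,0.018,0],[0,0.065,0],[0,0.136,0],[0,0.221,0],[0,0.314,0],[0,0.407,0],[0,0.493,0],[0,0.563,0],[0,0.611,0],[0,0.628,0]]' --grip '[100,100,100,100,100,100,100,100,100,100]'

```text
t: 13.8
ee_pos: [0.5223, -0.1986, 0.2893]
tool_rot: [[-0.29, 0.865, -0.408], [-0.509, -0.501, -0.7], [-0.81, 0.004, 0.586]]
wrist_force: [-0.3, -0.0, 0.4]
grip_width: 1.001
```

Call:
step_arm --offset '[[0,0,3],[0,0,11],[-1,0,22],[-1,0,36],[-2,0,52],[-3,0,67],[-4,0,81],[-4,0,93],[-5,0,101],[-5,0,104]]' --angular '[[0,0.018,0],[0,0.065,0],[0,0.136,0],[0,0.221,0],[0,0.314,0],[0,0.407,0],[0,0.493,0],[0,0.563,0],[0,0.611,0],[0,0.628,0]]' --grip '[100,100,100,100,100,100,100,100,100,100]'

```text
t: 14.8
ee_pos: [0.4814, -0.2693, 0.3514]
tool_rot: [[-0.0, 0.865, -0.502], [0.002, -0.502, -0.865], [-1.0, -0.001, -0.001]]
wrist_force: [1.3, 1.2, 0.2]
grip_width: 1.001
```

Call:
step_arm --offset '[[2,0,3],[6,0,11],[13,0,22],[21,0,36],[30,0,51],[39,0,66],[46,0,80],[53,0,92],[57,0,100],[59,0,102]]' --angular '[[0,0.018,0],[0,0.065,0],[0,0.136,0],[0,0.221,0],[0,0.314,0],[0,0.407,0],[0,0.493,0],[0,0.563,0],[0,0.611,0],[0,0.628,0]]' --grip '[100,100,100,100,100,100,100,100,100,100]'

```text
t: 15.8
ee_pos: [0.4306, -0.357, 0.2912]
tool_rot: [[0.294, 0.865, -0.406], [0.512, -0.501, -0.698], [-0.808, -0.003, -0.59]]
wrist_force: [0.2, 0.9, 0.8]
grip_width: 0.999
```

Call:
step_arm --offset '[[4,0,3],[14,0,10],[30,0,21],[48,0,33],[68,0,47],[88,0,62],[107,0,75],[122,0,85],[132,0,93],[136,0,95]]' --angular '[[0,0.018,0],[0,0.065,0],[0,0.136,0],[0,0.221,0],[0,0.314,0],[0,0.407,0],[0,0.493,0],[0,0.563,0],[0,0.611,0],[0,0.628,0]]' --grip '[100,100,100,100,100,100,100,100,100,100]'

```text
t: 16.8
ee_pos: [0.4329, -0.353, 0.1256]
tool_rot: [[0.475, 0.866, -0.156], [0.825, -0.499, -0.265], [-0.307, -0.003, -0.952]]
wrist_force: [-0.0, 0.7, 0.1]
grip_width: 0.995
```

```bash
python3 snap.py 9 wrist side scene; python3 - <<'E'
from h import *
W=world(load("wrist9"));m=(np.hypot(W[...,0]-.4825,W[...,1]+.268)<.05)&(W[...,2]>.03)&(W[...,2]<.16)
n=W[m]
t=np.array([.5,.866,0]);x=np.array([.866,-.5,0])
f=(n@t);P=n[abs(f-np.median(f))<.006]
print(len(n),"face t",np.median(P@t),"x range",np.percentile(P@x,[1,99]),"z",P[:,2].min(),P[:,2].max())
C,res,_,_=np.linalg.lstsq(np.c_[P,np.ones(len(P))][:,[0,2,3]],P[:,1],rcond=None);print("plane y=",C)
# columns of the mould face in image
v,u=np.where(m);print(u.min(),u.max(),v.min(),v.max())
import json
d=json.loads(open("log.jsonl").read().split("\n")[-2]);p=np.array(d["ee_pos"]);print("tcp x,t",p@x,p@t)
E
```

```text
16.8 [-70.51  48.26  77.5   49.77 108.84 -49.22] [ 0.4329 -0.353   0.1256] [-0.04  0.67  0.09] [-0.29  0.27  0.02] 0.995
[[0.475, 0.866, -0.156], [0.825, -0.499, -0.265], [-0.307, -0.003, -0.952]]
10294 face t -0.0012561243108158981 x range [0.52405977 0.57413175] z 0.030028562339093727 0.15999507015688574
plane y= [-0.53838445 -0.00482473 -0.02159712]
235 322 142 281
tcp x,t 0.551351927551154 -0.0892609158013411
```

View pics/wrist9.png

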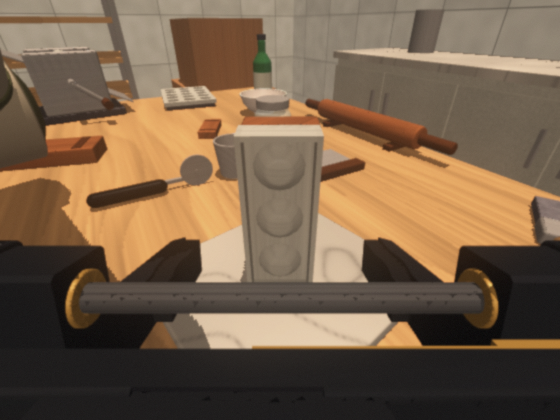

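View pics/scene9.png

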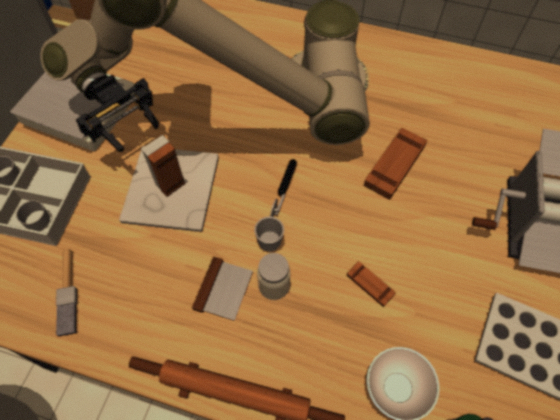

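```bash
python3 - <<'E'
from h import *
t=np.array([.5,.866,0]);x=np.array([.866,-.5,0])
c=load("wrist9");W=world(c)
for v in(128,132,145,180,230,270):
    print(v,[(u,round(float(W[v,u]@t)*1000,1),round(float(W[v,u]@x)*1000),round(float(W[v,u,2])*1000)) for u in (236,240,243,247,255,280,305,312,316,320,324)])
for n in("scene9","side9"):
    W=world(load(n));m=(np.hypot(W[...,0]-.4825,W[...,1]+.268)<.06)&(W[...,2]>.16)&(W[...,2]<.18)
    P=W[m];q=np.c_[P@x,P@t].astype(np.float32)*1000;print(n,len(P),cv2.minAreaRect(q),np.percentile(P[:,2],[5,50,95]))
b=cv2.resize(load("scene9")["pixels"][120:220,120:220,::-1],None,fx=5,fy=5,interpolation=2);cv2.imwrite("pics/c9.png",b)
E
```

```text
128 [(236, 541.1, 433, 2), (240, 0.3, 522, 170), (243, -0.6, 525, 170), (247, -1.8, 527, 170), (255, -1.2, 533, 170), (280, 0.7, 550, 170), (305, -0.3, 567, 170), (312, -1.4, 572, 170), (316, -1.9, 575, 170), (320, -0.4, 577, 170), (324, 537.7, 659, 2)]
132 [(236, -8.8, 521, 170), (240, -9.0, 524, 170), (243, -8.7, 526, 170), (247, -9.4, 528, 170), (255, -9.1, 534, 170), (280, -9.6, 550, 170), (305, -8.1, 567, 170), (312, -9.3, 571, 170), (316, -9.1, 574, 170), (320, -9.8, 576, 170), (324, 507.7, 656, 2)]
145 [(236, -16.8, 521, 164), (240, -16.7, 524, 164), (243, -3.2, 524, 159), (247, -0.1, 526, 158), (255, -1.4, 532, 158), (280, -3.3, 550, 159), (305, -0.2, 568, 158), (312, -0.3, 573, 158), (316, -11.8, 574, 162), (320, -16.2, 576, 164), (324, 419.4, 645, 1)]
180 [(236, 248.7, 472, 2), (240, -17.1, 522, 139), (243, -16.7, 524, 138), (247, -0.4, 525, 130), (255, 0.2, 531, 130), (280, -11.1, 550, 135), (305, -0.6, 569, 130), (312, -1.8, 574, 131), (316, -16.3, 575, 138), (320, -16.9, 578, 138), (324, 244.4, 623, 4)]
230 [(236, 82.1, 496, 20), (240, 81.7, 501, 20), (243, -16.5, 521, 95), (247, -16.5, 524, 95), (255, -0.7, 528, 83), (280, -12.6, 550, 92), (305, 0.3, 571, 82), (312, -14.9, 575, 93), (316, -15.3, 578, 94), (320, 82.0, 597, 20), (324, 82.2, 602, 20)]
270 [(236, 15.1, 505, 20), (240, 14.6, 509, 21), (243, 15.3, 512, 20), (247, -15.9, 521, 51), (255, 0.0, 526, 35), (280, -11.5, 549, 47), (305, 0.9, 573, 34), (312, -16.6, 577, 52), (316, 14.8, 586, 20), (320, 15.1, 590, 20), (324, 16.1, 594, 19)]
scene9 528 ((550.1221923828125, 7.163932800292969), (52.54237365722656, 59.631500244140625), 89.37859344482422) [0.16265891 0.16770095 0.17082223]
side9 711 ((548.5303955078125, 5.0950775146484375), (50.70209884643555, 58.78559112548828), 87.8436279296875) [0.16584296 0.16904897 0.17056032]
```

View pics/c9.png

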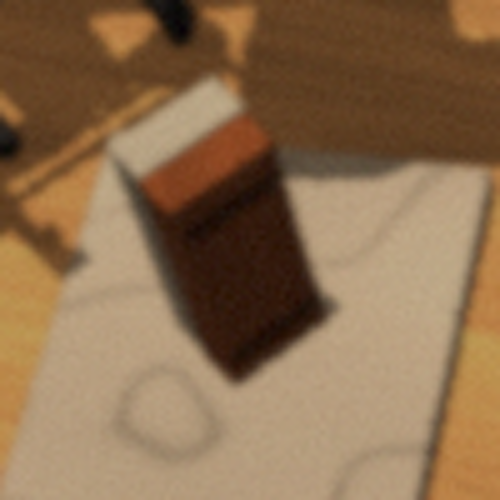

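Both stand upright and aligned on the slab at (160,165) in the scene view. The top is at z of 0.168-0.170, and the faces measured at -16.5 and +31.5 mm give a 48 mm thickness. I'll approach from the mould side with a 2 mm correction.

Call:
step_arm --offset '[[3,-1,0],[11,-2,0],[24,-2,0],[38,-2,0],[54,-2,0],[70,-2,0],[85,-2,-1],[97,-2,-1],[105,-2,-1],[109,-2,-1]]' --angular '[[0,0,0],[0,0,0],[0,0,0],[0,0,0],[0,0,0],[0,0,0],[0,0,0],[0,0,0],[0,0,0],[0,0,0]]' --grip '[100,100,100,100,100,100,100,100,100,100]'

```text
t: 17.95
ee_pos: [0.4832, -0.2622, 0.0943]
tool_rot: [[0.475, 0.866, -0.155], [0.824, -0.5, -0.268], [-0.309, -0.0, -0.951]]
wrist_force: [0.5, -0.8, -0.0]
grip_width: 0.997
```

```bash
python3 snap.py 10 wrist scene; python3 - <<'E'
from h import *
import json
t=np.array([.5,.866,0]);x=np.array([.866,-.5,0])
d=json.loads(open("log.jsonl").read().split("\n")[-2]);p=np.array(d["ee_pos"]);print("tcp x,t",p@x,p@t)
W=world(load("wrist10"))
for v in(110,150,200): 
    ok=[u for u in range(150,420) if abs(W[v,u]@t)<.04 and .03<W[v,u,2]<.175]; print(v,ok[0],ok[-1],W[v,ok[0]]@x,W[v,ok[-1]]@x)
E
```

```text
17.95 [-62.67  48.21  86.45  54.01  98.5  -52.75] [ 0.4832 -0.2622  0.0943] [ 0.53 -0.78 -0.03] [-0.37  0.24 -0.01] 0.997
[[0.475, 0.866, -0.155], [0.824, -0.5, -0.268], [-0.309, -0.0, -0.951]]
tcp x,t 0.5495119421363208 0.014530907269334137
110 215 353 0.5220205997526097 0.5782854748480625
150 178 385 0.5201465207142301 0.577589146586753
200 188 374 0.5203865165409589 0.5779748056667187
```

View pics/wrist10.png

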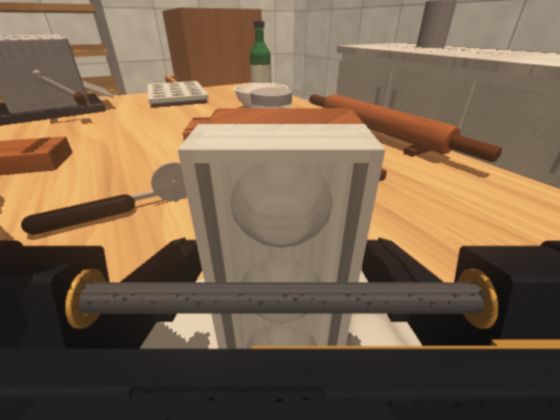

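The mould sits centred between the jaws, columns 188-385 with centre about 281. Closing.

Call:
step_arm --offset '[[0,0,0],[0,0,0],[0,0,0],[0,0,0],[0,0,0],[0,0,0],[0,0,0],[0,0,0]]' --angular '[[0,0,0],[0,0,0],[0,0,0],[0,0,0],[0,0,0],[0,0,0],[0,0,0],[0,0,0]]' --grip '[80,72,69,67,65,60,40,40]'

```text
t: 18.85
ee_pos: [0.4829, -0.263, 0.0946]
tool_rot: [[0.476, 0.866, -0.154], [0.823, -0.5, -0.268], [-0.31, 0.001, -0.951]]
wrist_force: [-0.2, -1.9, 1.4]
grip_width: 0.658
```

```bash
python3 snap.py 11; python3 - <<'E'
from plan import *
p,Rm,q=now();G=p-.008*Rm[:,0]
A=(G,-30,1,-18);B=(G+[0,0,.07],-30,1,-18);C=([.482,-.268,.16],-30,1,-108);F=([.482,-.268,.06],-30,1,-108)
rows((p,Rm),lerp(A,B,10)+lerp(B,C,20)+lerp(C,F,10),q,40)
E
```

```text
18.85 [-62.74  48.18  86.4   54.    98.55 -52.74] [ 0.4829 -0.263   0.0946] [-0.21 -1.91  1.36] [-0.18  0.08 -0.15] 0.658
[[0.476, 0.866, -0.154], [0.823, -0.5, -0.268], [-0.31, 0.001, -0.951]]
"offset": [[-1, 0, -2], [-2, 0, -7], [-5, 0, -14], [-8, 0, -23], [-11, 0, -33], [-14, 0, -43], [-17, 0, -52], [-19, 0, -60], [-21, 0, -65], [-22, 0, -67]] 
"angular": [[0.001, 0.001, -0.0], [0.001, 0.001, -0.0], [0.001, 0.001, -0.0], [0.001, 0.001, -0.0], [0.001, 0.001, -0.0], [0.001, 0.001, -0.0], [0.001, 0.001, -0.0], [0.001, 0.001, -0.0], [0.001, 0.001, -0.0], [0.001, 0.001, -0.0]] 
"grip": [40, 40, 40, 40, 40, 40, 40, 40, 40, 40] 
q [-63.  42.  85.  55. 103. -46.] vmax 10
"offset": [[0, 0, 0], [0, 0, 1], [0, 0, 1], [0, 0, 2], [1, 0, 3], [1, 0, 4], [1, 0, 5], [1, 1, 6], [0, 1, 7], [0, 1, 9]] 
"angular": [[0.0, -0.011, -0.0], [0.0, -0.044, -0.0], [0.0, -0.095, 0.0], [0.0, -0.163, -0.0], [-0.0, -0.245, -0.0], [-0.0, -0.339, -0.0], [-0.0, -0.443, 0.0], [0.0, -0.553, -0.0], [0.0, -0.668, -0.0], [0.0, -0.785, 0.0]] 
"grip": [40, 40, 40, 40, 40, 40, 40, 40, 40, 40] 
q [-52.  29.  83.  25.  79. -3
[... 163 characters left out ...]
0], [0.0, -0.232, 0.0], [0.0, -0.343, 0.0], [0.0, -0.446, 0.0], [0.0, -0.54, 0.0], [0.0, -0.622, -0.0], [0.0, -0.69, 0.0], [0.0, -0.741, 0.0], [-0.0, -0.774, 0.0], [0.0, -0.785, -0.0]] 
"grip": [40, 40, 40, 40, 40, 40, 40, 40, 40, 40] 
q [-34.  28.  83. -19.  69.   3.] vmax 61
"offset": [[3, 0, -1], [10, 0, -3], [21, 0, -7], [33, 0, -11], [48, 0, -15], [62, 0, -20], [75, 0, -24], [85, 0, -28], [92, 0, -30], [95, 0, -31]] 
"angular": [[0.0, 0.0, 0.0], [0.0, 0.0, 0.0], [0.0, 0.0, 0.0], [0.0, 0.0, 0.0], [0.0, 0.0, 0.0], [0.0, 0.0, 0.0], [0.0, 0.0, 0.0], [0.0, 0.0, 0.0], [0.0, 0.0, 0.0], [0.0, 0.0, 0.0]] 
"grip": [40, 40, 40, 40, 40, 40, 40, 40, 40, 40] 
q [-34.  36.  89. -22.  56.   9.] vmax 19
```

Call:
step_arm --offset '[[-1,0,-2],[-2,0,-7],[-5,0,-14],[-8,0,-23],[-11,0,-33],[-14,0,-43],[-17,0,-52],[-19,0,-60],[-21,0,-65],[-22,0,-67]]' --angular '[[0,0,0],[0,0,0],[0,0,0],[0,0,0],[0,0,0],[0,0,0],[0,0,0],[0,0,0],[0,0,0],[0,0,0]]' --grip '[40,40,40,40,40,40,40,40,40,40]'

```text
t: 19.85
ee_pos: [0.4827, -0.2631, 0.1655]
tool_rot: [[0.476, 0.866, -0.154], [0.823, -0.5, -0.269], [-0.31, 0.001, -0.951]]
wrist_force: [-0.6, -0.4, -6.9]
grip_width: 0.659
```

```bash
python3 snap.py 12 side scene; python3 - <<'E'
from h import *
a=cv2.resize(load("side12")["pixels"][100:340,200:400,::-1],None,fx=2,fy=2,interpolation=2)
b=cv2.resize(load("scene12")["pixels"][60:260,60:260,::-1],None,fx=1.95,fy=2.4,interpolation=2)
cv2.imwrite("pics/s12.png",np.hstack([a,b]))
E
```

```text
19.85 [-62.75  41.69  84.84  55.24 103.22 -46.07] [ 0.4827 -0.2631  0.1655] [-0.61 -0.4  -6.88] [-0.97  0.59  0.01] 0.659
[[0.476, 0.866, -0.154], [0.823, -0.5, -0.269], [-0.31, 0.001, -0.951]]
```

View pics/s12.png

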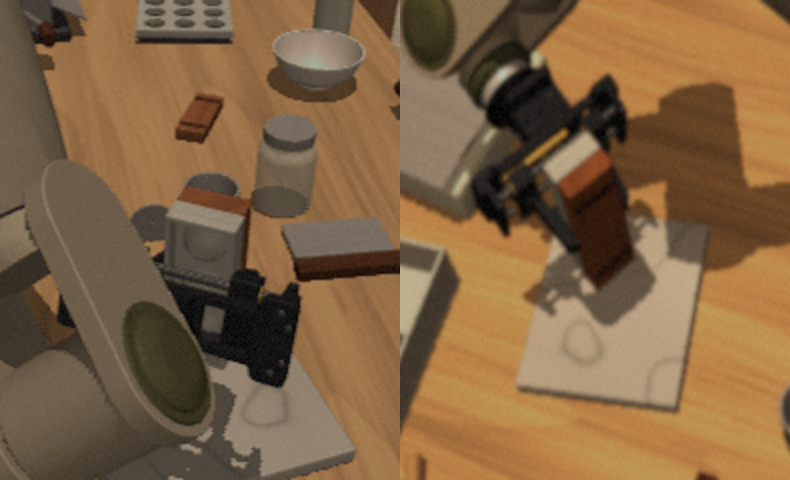

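Both parts are lifted together with 6.9 N on the wrist and still aligned. Now the second quarter turn.

Call:
step_arm --offset '[[0,0,0],[0,0,1],[0,0,1],[0,0,2],[1,0,3],[1,0,4],[1,0,5],[1,1,6],[0,1,7],[0,1,9]]' --angular '[[0,-0.011,0],[0,-0.044,0],[0,-0.095,0],[0,-0.163,0],[0,-0.245,0],[0,-0.339,0],[0,-0.443,0],[0,-0.553,0],[0,-0.668,0],[0,-0.785,0]]' --grip '[40,40,40,40,40,40,40,40,40,40]'

```text
t: 20.95
ee_pos: [0.4821, -0.2662, 0.1573]
tool_rot: [[0.226, 0.866, -0.446], [0.387, -0.5, -0.774], [-0.894, 0.002, -0.448]]
wrist_force: [-0.4, 0.0, -6.2]
grip_width: 0.657
```

Call:
step_arm --offset '[[1,0,1],[1,0,2],[1,0,3],[1,0,4],[1,1,4],[2,1,5],[2,1,5],[1,1,6],[1,1,6],[1,1,6]]' --angular '[[0,-0.117,0],[0,-0.232,0],[0,-0.343,0],[0,-0.446,0],[0,-0.54,0],[0,-0.622,0],[0,-0.69,0],[0,-0.741,0],[0,-0.774,0],[0,-0.785,0]]' --grip '[40,40,40,40,40,40,40,40,40,40]'

```text
t: 21.95
ee_pos: [0.4807, -0.2697, 0.153]
tool_rot: [[-0.154, 0.866, -0.475], [-0.268, -0.5, -0.824], [-0.951, 0.0, 0.309]]
wrist_force: [0.3, -0.9, -5.0]
grip_width: 0.654
```

Call:
step_arm --offset '[[3,0,-1],[10,0,-3],[21,0,-7],[33,0,-11],[48,0,-15],[62,0,-20],[75,0,-24],[85,0,-28],[92,0,-30],[95,0,-31]]' --angular '[[0,0,0],[0,0,0],[0,0,0],[0,0,0],[0,0,0],[0,0,0],[0,0,0],[0,0,0],[0,0,0],[0,0,0]]' --grip '[40,40,40,40,40,40,40,40,40,40]'

```text
t: 22.95
ee_pos: [0.4806, -0.2706, 0.0521]
tool_rot: [[-0.155, 0.866, -0.476], [-0.267, -0.5, -0.824], [-0.951, -0.001, 0.309]]
wrist_force: [-0.1, 0.6, -6.0]
grip_width: 0.654
```

```bash
python3 snap.py 13 side scene wrist; python3 - <<'E'
from h import *
a=cv2.resize(load("side13")["pixels"][130:370,200:400,::-1],None,fx=2,fy=2,interpolation=2)
b=cv2.resize(load("scene13")["pixels"][60:260,60:260,::-1],None,fx=1.95,fy=2.4,interpolation=2)
cv2.imwrite("pics/s13.png",np.hstack([a,b]))
W=world(load("wrist13"))
for v in (90,110,130,160,200,240): print(v,[np.round(W[v,u],4).tolist() for u in(240,280,320)])
# face bottom edge from side view: heights of side faces
P=world(load("side13"));m=(np.hypot(P[...,0]-.482,P[...,1]+.268)<.1)&(P[...,2]>.024)&(P[...,2]<.1)
print("min z near",np.percentile(P[m][:,2],[0.5,2,5]))
E
```

```text
22.95 [-33.94  36.02  88.84 -21.84  55.9    8.53] [ 0.4806 -0.2706  0.0521] [-0.1   0.58 -6.  ] [ 0.4  -0.19  0.01] 0.654
[[-0.155, 0.866, -0.476], [-0.267, -0.5, -0.824], [-0.951, -0.001, 0.309]]
90 [[0.5024, -0.1937, 0.0197], [0.5186, -0.203, 0.0198], [0.5347, -0.2122, 0.0205]]
110 [[0.5031, -0.1977, 0.0436], [0.517, -0.206, 0.0427], [0.531, -0.2141, 0.0426]]
130 [[0.5059, -0.1992, 0.0695], [0.5171, -0.2059, 0.0688], [0.5285, -0.2125, 0.0688]]
160 [[0.5056, -0.203, 0.0858], [0.5155, -0.2088, 0.0857], [0.5254, -0.2149, 0.0849]]
200 [[0.4923, -0.2198, 0.073], [0.5069, -0.2236, 0.0796], [0.5177, -0.2334, 0.0746]]
240 [[0.4792, -0.2379, 0.0686], [0.4981, -0.2387, 0.0793], [0.5083, -0.2543, 0.0691]]
min z near [0.03794643 0.04079436 0.04612919]
```

View pics/s13.png

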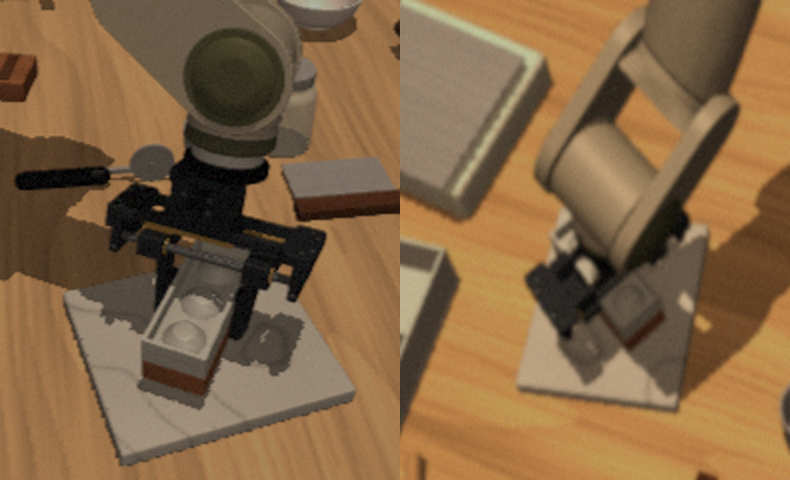

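View pics/wrist13.png

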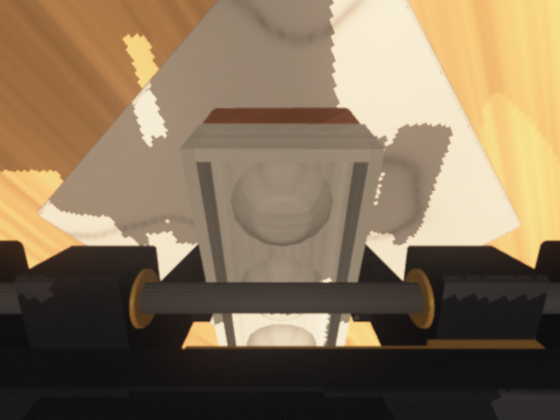

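The pair is turned over with mould on top and board below, level and aligned, and centred over the slab. The underside is about 19 mm above the slab, so I'll lower gently until contact.

Call:
step_arm --offset '[[2,0,-0.7],[5,0,-1.6],[8,0,-2.6],[11,0,-3.6],[13,0,-4.2],[15,0,-4.9],[15,0,-4.9]]' --angular '[[0,0,0],[0,0,0],[0,0,0],[0,0,0],[0,0,0],[0,0,0],[0,0,0]]' --grip '[40,40,40,40,40,40,40]'

```text
t: 23.8
ee_pos: [0.4806, -0.2705, 0.0368]
tool_rot: [[-0.155, 0.866, -0.476], [-0.267, -0.5, -0.824], [-0.951, -0.0, 0.309]]
wrist_force: [-0.7, -0.5, -5.0]
grip_width: 0.652
```

Call:
step_arm --offset '[[0.7,0,-0.2],[1.4,0,-0.5],[1.4,0,-0.5]]' --angular '[[0,0,0],[0,0,0],[0,0,0]]' --grip '[40,40,40]'

```text
t: 24.1
ee_pos: [0.4808, -0.2706, 0.0357]
tool_rot: [[-0.154, 0.866, -0.476], [-0.268, -0.5, -0.824], [-0.951, 0.001, 0.309]]
wrist_force: [-1.0, 1.0, -4.6]
grip_width: 0.652
```

Call:
step_arm --offset '[[0.7,0,-0.2],[1.0,0,-0.3],[1.0,0,-0.3]]' --angular '[[0,0,0],[0,0,0],[0,0,0]]' --grip '[40,40,40]'

```text
t: 24.4
ee_pos: [0.4808, -0.2705, 0.0357]
tool_rot: [[-0.154, 0.866, -0.476], [-0.269, -0.5, -0.823], [-0.951, 0.001, 0.309]]
wrist_force: [-1.7, 4.3, 5.9]
grip_width: 0.654
```

Call:
step_arm --offset '[[0.7,0,-0.2],[1.0,0,-0.3],[1.0,0,-0.3]]' --angular '[[0,0,0],[0,0,0],[0,0,0]]' --grip '[40,40,40]'

```text
t: 24.7
ee_pos: [0.4808, -0.2706, 0.0356]
tool_rot: [[-0.154, 0.866, -0.476], [-0.269, -0.5, -0.823], [-0.951, 0.002, 0.31]]
wrist_force: [-5.3, 5.9, 15.5]
grip_width: 0.659
```

Contact. I'll ease the preload and check before releasing.

Call:
step_arm --offset '[[-0.8,0,0.3],[-1.4,0,0.5],[-1.4,0,0.5]]' --angular '[[0,0,0],[0,0,0],[0,0,0]]' --grip '[40,40,40]'

```text
t: 25.0
ee_pos: [0.4808, -0.2706, 0.0357]
tool_rot: [[-0.154, 0.866, -0.476], [-0.268, -0.5, -0.823], [-0.951, 0.001, 0.309]]
wrist_force: [-1.9, 5.1, 6.8]
grip_width: 0.652
```

Call:
step_arm --offset '[[0,0,0],[0,0,0],[0,0,0],[0,0,0],[0,0,0],[0,0,0],[0,0,0],[0,0,0]]' --angular '[[0,0,0],[0,0,0],[0,0,0],[0,0,0],[0,0,0],[0,0,0],[0,0,0],[0,0,0]]' --grip '[64,66,68,72,80,90,100,100]'

```text
t: 25.8
ee_pos: [0.4807, -0.2707, 0.035]
tool_rot: [[-0.154, 0.866, -0.476], [-0.268, -0.5, -0.824], [-0.951, 0.0, 0.309]]
wrist_force: [0.2, 0.2, 0.0]
grip_width: 1.0
```

```bash
python3 snap.py 14 side wrist
```

```text
25.8 [-33.94  37.52  89.57 -22.45  53.79   9.58] [ 0.4807 -0.2707  0.035 ] [0.22 0.21 0.01] [ 0.16 -0.03  0.02] 1.0
[[-0.154, 0.866, -0.476], [-0.268, -0.5, -0.824], [-0.951, 0.0, 0.309]]
```

View pics/wrist14.png

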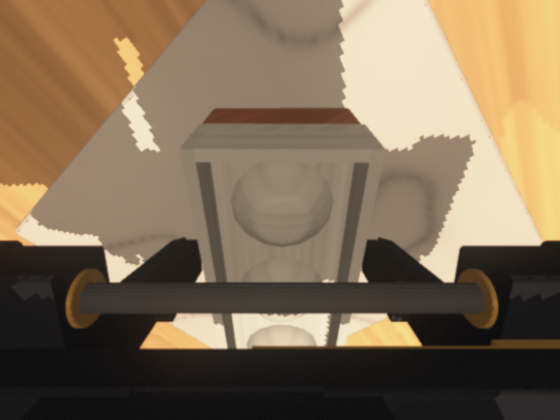

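Released with no load on the wrist. The mould is centred at columns 185-383 and the open fingers clear it. I'll withdraw along the tool axis.

Call:
step_arm --offset '[[-3,0,0],[-11,0,0],[-24,0,0],[-42,0,0],[-64,0,0],[-88,0,0],[-112,0,0],[-134,0,0],[-150,0,0],[-155,0,0]]' --angular '[[0,0,0],[0,0,0],[0,0,0],[0,0,0],[0,0,0],[0,0,0],[0,0,0],[0,0,0],[0,0,0],[0,0,0]]' --grip '[100,100,100,100,100,100,100,100,100,100]'

```text
t: 26.9
ee_pos: [0.5054, -0.2287, 0.1851]
tool_rot: [[-0.151, 0.866, -0.476], [-0.269, -0.499, -0.824], [-0.951, 0.004, 0.309]]
wrist_force: [-0.1, 0.6, -0.4]
grip_width: 1.002
```

Call:
step_arm --offset '[[-15,0,15],[-35,0,40],[-60,0,70],[-80,0,100],[-90,0,130],[-90,0,140],[-90,0,140]]' --angular '[[0,0,0],[0,0,0],[0,0,0],[0,0,0],[0,0,0],[0,0,0],[0,0,0]]' --grip '[100,100,100,100,100,100,100]'

```text
t: 27.6
ee_pos: [0.4513, -0.3208, 0.3108]
tool_rot: [[-0.155, 0.865, -0.477], [-0.267, -0.502, -0.823], [-0.951, -0.0, 0.308]]
wrist_force: [-0.1, -0.7, -0.3]
grip_width: 1.003
```

```bash
python3 snap.py 15 side scene wrist; python3 - <<'E'
from h import *
for n in("scene15","side15"):
    W=world(load(n));near=np.hypot(W[...,0]-.482,W[...,1]+.268)<.11
    T=W[near&(W[...,2]>.06)&(W[...,2]<.075)];A=W[near&(W[...,2]>.023)&(W[...,2]<.075)];B=W[near&(W[...,2]>.024)&(W[...,2]<.040)]
    print(n,"mould top",len(T),rect(T),np.median(T[:,2]),"all",rect(A),"board band",len(B),rect(B))
    c0=load(n[:-2]+"0");
for nm,b in {"wheel":(200,290,195,230),"cup":(288,322,185,222),"jar":(325,362,155,210),"scr":(335,408,205,242)}.items():
    for n in("side0","side15"):
        P=world(load(n))[b[2]:b[3],b[0]:b[1]].reshape(-1,3);P=P[P[:,2]>.008];print(nm,n,len(P),np.round(np.median(P,0),3))
a=cv2.resize(load("side15")["pixels"][200:380,200:400,::-1],None,fx=2,fy=2.6,interpolation=2)
b=cv2.resize(load("scene15")["pixels"][100:260,90:250,::-1],None,fx=2.45,fy=2.925,interpolation=2)
cv2.imwrite("pics/s15.png",np.hstack([a,b]))
E
```

```text
27.6 [-40.05  20.3   68.5  -17.7   88.1   -9.84] [ 0.4513 -0.3208  0.3108] [-0.1  -0.75 -0.26] [ 0.15 -0.01  0.  ] 1.003
[[-0.155, 0.865, -0.477], [-0.267, -0.502, -0.823], [-0.951, -0.0, 0.308]]
scene15 mould top 507 (array([ 480.8, -271.7]), array([153.4,  59.3]), 59.6) 0.06442005322118652 all (array([ 477.8, -260.9]), array([168.8, 201.1]), 56.0) board band 170 (array([ 496.2, -244.8]), array([152. , 162.4]), 29.2)
side15 mould top 939 (array([ 477.7, -272.1]), array([152.5,  59.1]), 60.1) 0.0645004646900213 all (array([ 478.8, -271.8]), array([154.9,  60.7]), 60.0) board band 303 (array([ 494.6, -293.9]), array([158. ,  52.8]), 39.4)
wheel side0 765 [ 0.41  -0.006  0.022]
wheel side15 774 [ 0.41  -0.006  0.022]
cup side0 797 [ 0.542 -0.006  0.045]
cup side15 798 [ 0.542 -0.006  0.045]
jar side0 1336 [0.636 0.027 0.076]
jar side15 1531 [0.618 0.016 0.112]
scr side0 1415 [ 0.686 -0.057  0.011]
scr side15 1433 [ 0.685 -0.057  0.011]
```

View pics/s15.png

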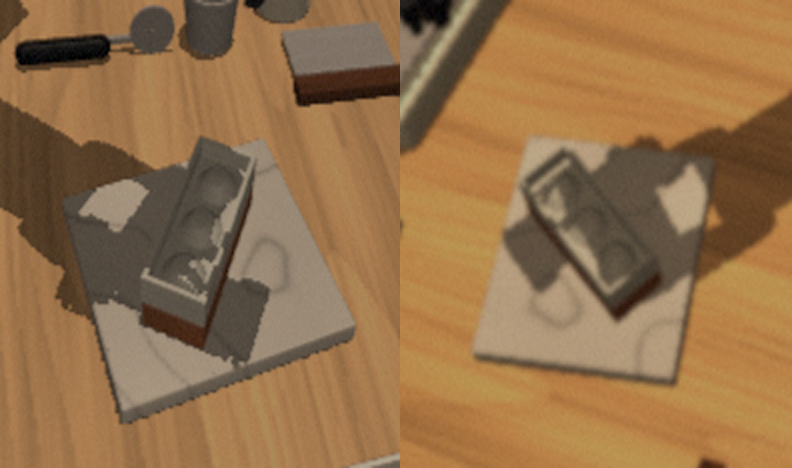

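View pics/side15.png

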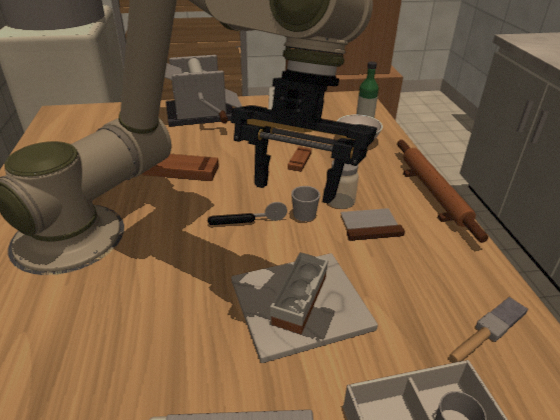

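The mould lies upside down on the board at the slab's centre. The two outlines together measure 155 × 61 mm, centre (479,-272) mm against the slab's (482,-268) mm, and the bystanders look unmoved. The jar's changed reading comes from the gripper standing in front of it in that view.

```bash
python3 - <<'E'
from h import *
for n in("scene0","scene15"):
    P=world(load(n))[245:300,250:298].reshape(-1,3);P=P[(P[:,2]>.105)&(P[:,2]<.118)];print(n,rect(P))
from plant import job
print(job.hand_in())
E
```

```text
scene0 (array([646.9,  52.4]), array([63.8, 60.1]), 18.7)
scene15 (array([647.3,  52.5]), array([62.5, 60. ]), 18.5)
the job is handed in; nothing more can be done
None
```

The mould and board are turned over together onto the marble slab, and the job is handed in; the interface gave no verdict.

**How it was done:**
1. I gripped the stack across its width with the pads spanning the join.
2. I carried it to the slab, turned it 90° and stood it on end.
3. I regripped from the mould side and turned it another 90°.
4. I lowered it gently until it touched, released and withdrew. The arm finished at about 27.6 s of the 54 s allowed.

**Last checks:**
- **Position:** the mould lies upside down on the board, and the pair is centred at about (0.479, -0.272) m. The slab's centre is at (0.482, -0.268) m, so it is about 5 mm off.
- **Fit:** the combined outline measures about 155 × 61 mm, so the two are still lined up. The mould's top is at about 0.0645 m, where 0.066 m was expected; the camera calibration is good to about 2 mm.
- **Robot:** it is clear of everything, with no force on the wrist and the gripper open.
- **Bystanders:** the wheel, cup, scraper and jar are within 1 mm of where they started. The side camera's jar reading disagreed, because the gripper was in front of it. The scene camera showed the jar moved less than 1 mm.

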